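Fetch the reference bar from behind the sample pots

ROBOT

A 6-joint arm with a two-finger parallel gripper is mounted at the origin on the work surface. World frame = base frame: x ahead of the robot, y to its left, z up, the work surface at z = 0. Lengths are in m, angles in rad, forces in N, time in s.
With the tool pointing down it reaches from about 0.35 to 1 m from the base axis. Payload 7.1 kg.
Tool frame: the origin (TCP) lies at the very end of the fingers, on their centre line; the grasp point (between the pads) lies pinch_z behind it (pinch_z is the distance from the TCP to the grasp point, in m); y points along the fingers, x is the direction in which the jaws open and shut, and the axes are right-handed (so a half turn about y gives the same grasp; the last joint's range is limited). The gripper opens to 85 mm and grips with 20 to 120 N. Pads are 22 mm wide; open, the fingers measure 114 mm over their backs; the gripper's body (76 mm by 85 mm) begins 54 mm behind the grasp point. The pads swing forward as they close: fully open they stand 13 mm farther back than shut.
Start: joints at [-1.147, 0.423, 1.63, -0, 1.089, -0.019], TCP at [0.268, -0.565, 0.231] pointing down, gripper open.
Joint ranges: [-3, 3], [-0.9, 2.11], [0.09, 2.58], [-1.31, 4.45], [0.11, 2.69], [-2.54, 2.54]. Speed limits (rad/s): [2.39, 2.39, 3.01, 3.14, 3.14, 3.14].

INTERFACE

Orientations are given as a rotation vector (axis times angle).
In Python, from cell import observe, read_camera, calibration, job_done, pinch_z gives the robot as it stands. The module is installed in compiled form; this text tells all that it offers.
- The arm moves only by the tool play_rows, never from a script. Its arguments are lists of equal length, an entry for each row: "xyz": the shift along the tool's x, y, z in cm, a list of three; "angular": the turn, a rotation vector about the tool's x, y, z in degrees, a list of three; "gripper": the opening, from 0 (shut) to 1 (fully open). A call has 1 to 12 rows; each row is the pose to reach, as a shift and turn from the pose measured when the call began, along the tool's axes at that moment; what a row does not reach only later rows make up. A row lasts 1/12 s, in which the tool goes at most 41.7 mm and 7.16 degrees, less where a joint would pass 70% of its speed; a pose out of reach is approached as far as the arm can. A call with a gripper value outside its range is refused whole. The fingers move at their own pace and stop on an object; "grip_force" is the grip in N (left out, the last holds). Time passes only in rows, so rows that repeat a pose let the fingers close. It gives the time, the measured TCP pose, the force and the opening at its end, in the units of the state.
- observe(): the state, without advancing time (a new reading comes with each control period).
- read_camera(name): name is "side" or "top" or "wrist"; returns the picture (480x640x3 uint8, red, green, blue); there is no depth.
- calibration(name): a dict with "fx", "fy", "cx", "cy" (pixels), "k1" (the pictures are not rectified: a ray, as slopes to the right and down, at radius r is drawn at 1 + k1 r^2 times it, then the intrinsics apply), "rvec" (rotation vector, rad) and "tvec" (3), from world to camera coordinates, as OpenCV has them; the wrist camera has in their place "T_tool_cam" (4x4, takes a point from camera to tool coordinates, whose origin is the TCP and whose axes are the tool frame's). Camera axes: x right, y down, z forward; pixel columns grow to the right and rows downward; lengths in m; the calibration is good to about 2 mm. A picture is of the moment at which its call begins: read the wrist's pose just before it. calibration takes no time and is no camera call.
- job_done(): hands the job in, once; it reports no verdict.
The state is a dict: "t": time; "joints": joint angles; "qd": joint speeds; "tau": joint torques, N m; "ee_pos": TCP position; "eef_rot": TCP orientation; "wrist_force": force on the tool from outside, world axes, zero at the start; "ft_torque": the same for the moment, N m; "grip_width": finger opening in m.
Only numpy, scipy, OpenCV 4.12 (cv2) and the standard library are available. Lean on these libraries where they do the work, as an engineer would, in place of code of your own. Each camera call takes 0.05 s, during which the arm holds its last target.

TASK

The steel reference bar is needed for a check, but three sample pots stand in front of it in the storage tray. First stand all three pots on the white sheet, then lay the bar flat on the analyser's grey octagonal plate, centred over the round window and lengthwise along the white line, and only then put every pot back upright in the tray exactly where it stood at the start. Set everything down gently rather than dropping it, tip nothing over, and leave the mug, carton and notepad alone.

Things in the scene. Friction and masses are not known exactly. Their poses are not given: they have to be found in the camera images.
- tray: Fixed grey open tray, 140 (x) by 196 (y) mm; floor 6 mm thick, walls 5 mm thick, 20 mm high over the bench. Origin: centre of its underside. x points away from the robot (give or take yaw), z up. Three dark 46 mm square marks at tray x = -28, y = -52, 0, +52 mm carry one pot each (which one varies); the bar lies behind at x = +16, 8 to 11 mm from the pots, 33 mm from the far wall.
- jar: Amber glass jar with a broad black lid: round, 42 mm diameter to 60 mm height, then the lid of 40 mm diameter to 80 mm height. About 0.15 kg. Origin: centre of its underside, z up.
- bottle: White plastic bottle with a square body 40 x 40 mm (sides along its x and y) and 64 mm high, then a round neck with cap of 26 mm diameter up to 86 mm. About 0.12 kg. Origin: centre of its underside, z up. At the start its sides are parallel to the tray's within 0.1 rad.
- canister: Slim round aluminium canister, 34 mm diameter and 80 mm high, with a small dark pin of 12 mm diameter on top up to 94 mm. About 0.14 kg. Origin: centre of its underside, z up.
- bar: Steel-coloured reference bar, 32 (x) by 92 (y) by 22 (z) mm, with three round metal coupons flush in its top. About 0.25 kg. Origin: centre of its underside; y is its long direction, z up. At the start it lies in the tray lengthwise along the tray's y (within 0.05 rad), behind the pots.
- sheet: White rigid sheet fixed flat on the bench, 240 (x) by 140 (y) mm, 4 mm thick: the side area for the pots. Origin: centre of its underside, on the bench; z up.
- window (a point): Centre of the top face of the analyser stand's fixed grey octagonal plate (140 mm across), at its round brass-coloured window of 32 mm diameter; the face is 100 mm above the bench. y runs along the white line through the window, z up. The white analyser and clear side panels below it stay within 95 mm of the centre.
- mug: Bystander: white mug, 76 mm diameter, 80 mm high, handle at +y. Origin: centre of its underside.
- carton: Bystander: cardboard carton 70 x 100 x 45 mm. Origin: centre of its underside.
- notepad: Bystander: paper notepad 75 x 110 x 18 mm. Origin: centre of its underside.
Not all that is in view belongs to the job. Leave any purple look-alike of the bottle alone. What is shaped like the jar but blue is not meant.

How it is judged:
By the outcome, as a careful person would: the job done as asked, in the order asked, and still so for the second after the job is handed in, with the robot touching nothing.
It also fails if it takes over 150 s, if anything falls off the work surface, if the arm or the gripper's body presses on something with over 40 N, if the wrist force passes 120 N, or if a joint passes its speed limit or range.

## Working session

There is one attempt and no reset: what is moved stays moved. The work goes in short steps, Python scripts to look and compute and a tool call to move; the robot and the scene stay as the last step left them, time stands still between calls to the robot, and variables do not carry over. Pictures are saved under pics/ and viewed, and the job is handed in when it is done.

Besides the shell and the picture viewer there is one more tool, called after "Request:" by a JSON object that holds its "op" and its "data", one argument or row to a line. play_rows: Moves the arm, as the interface text tells. Its arguments: {"type":"object","properties":{"xyz":{"type":"array","items":{"type":"array","items":{"type":"number"}}},"angular":{"type":"array","items":{"type":"array","items":{"type":"number"}}},"gripper":{"type":"array","items":{"type":"number"}},"grip_force":{"type":"number"}},"required":["xyz","angular","gripper"]}

```bash
mkdir -p pics
python3 - <<'E'
from cell import *
import cv2
s=observe();print(s);print(pinch_z)
for n in("side","top","wrist"):
    im=read_camera(n);cv2.imwrite(f"pics/{n}0.png",im[:,:,::-1]);print(n,calibration(n))
E
```

```text
{'t': 0.0, 'joints': array([-1.14699476e+00,  4.23868318e-01,  1.63068406e+00,  1.54590547e-05,
        1.08853879e+00, -1.90004423e-02]), 'qd': array([0.00133017, 0.00015204, 0.00033216, 0.00174028, 0.00064708,
       0.00055928]), 'tau': array([-9.20431194e-04, -5.57393539e+01, -2.81746835e+01, -1.18881730e-04,
        7.28553408e-03, -5.38258931e-06]), 'ee_pos': array([ 0.26760572, -0.56422894,  0.23053084]), 'eef_rot': array([-1.3858772 ,  0.87807249, -0.87603241]), 'wrist_force': array([-0.37493649, -0.07634027, -0.21668052]), 'ft_torque': array([ 0.00269537, -0.00617195, -0.01910779]), 'grip_width': 0.08528904930011516}
0.0187
side {'fx': 504.2288189326511, 'fy': 504.2288189326511, 'cx': 313.7229510000366, 'cy': 232.83353322636106, 'k1': -0.02313152334157994, 'rvec': array([ 0.05884859, -2.91231597,  1.09421476]), 'tvec': array([0.59174155, 0.14008997, 1.06366741])}
top {'fx': 608.2883197594178, 'fy': 608.2883197594178, 'cx': 326.3894240799996, 'cy': 237.61366777071999, 'k1': -0.08009336427321632, 'rvec': array([ 2.17679819, -2.21673401,  0.03186472]), 'tvec': array([-0.0406589 ,  0.57593844,  1.29016573])}
wrist {'fx': 418.81698122583043, 'fy': 418.81698122583043, 'cx': 315.318279499592, 'cy': 235.858846032603, 'k1': -0.02306313409697751, 'T_tool_cam': array([[ 9.99999373e-01, -5.00990196e-04, -1.00133362e-03,
         4.16604982e-04],
       [ 8.09052034e-04, -2.94910559e-01,  9.55524520e-01,
        -1.43691959e-01],
       [-7.74012273e-04, -9.55524731e-01, -2.94909968e-01,
         7.53630508e-02],
       [ 0.00000000e+00,  0.00000000e+00,  0.00000000e+00,
         1.00000000e+00]])}
```

View pics/top0.png

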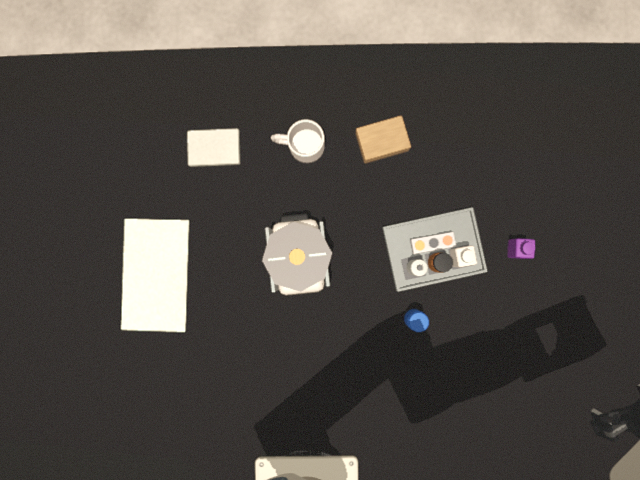

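View pics/side0.png

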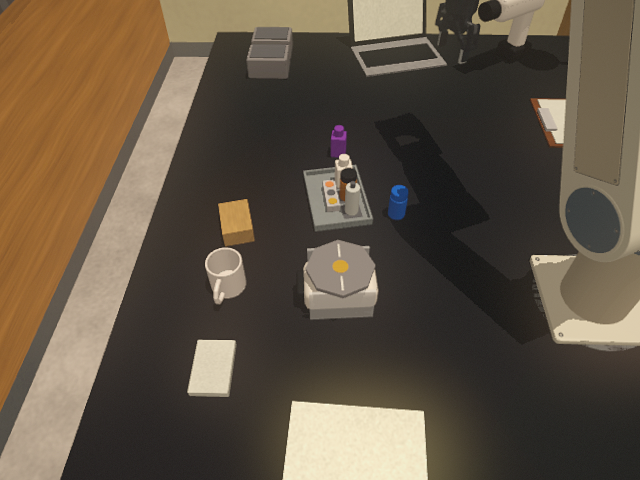

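View pics/wrist0.png

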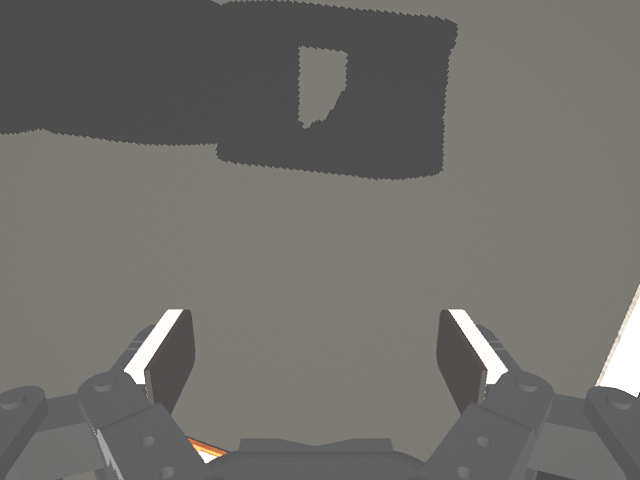

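```bash
cat > h.py <<'E'
import numpy as np,cv2
from scipy.spatial.transform import Rotation as R
from cell import *
def cam(n,s=None):
    c=calibration(n)
    if n=="wrist":
        T=np.eye(4);T[:3,:3]=R.from_rotvec(s["eef_rot"]).as_matrix();T[:3,3]=s["ee_pos"]
        W=T@c["T_tool_cam"]
    else:
        M=np.eye(4);M[:3,:3]=R.from_rotvec(c["rvec"]).as_matrix();M[:3,3]=c["tvec"];W=np.linalg.inv(M)
    return c,W
def ray(n,uv,s=None):
    c,W=cam(n,s)
    uv=np.atleast_2d(np.asarray(uv,float))
    d=np.c_[(uv[:,0]-c["cx"])/c["fx"],(uv[:,1]-c["cy"])/c["fy"]]
    p=d.copy()
    for _ in range(20): p=d/(1+c["k1"]*(p**2).sum(1,keepdims=True))
    return W[:3,3],np.c_[p,np.ones(len(p))]@W[:3,:3].T
def plane(n,uv,z,s=None):
    o,d=ray(n,uv,s);return o+d*((z-o[2])/d[:,2])[:,None]
def proj(n,X,s=None):
    c,W=cam(n,s);X=np.atleast_2d(X)
    p=(X-W[:3,3])@W[:3,:3];p=p[:,:2]/p[:,2:];p=p*(1+c["k1"]*(p**2).sum(1,keepdims=True))
    return p*[c["fx"],c["fy"]]+[c["cx"],c["cy"]]
E
python3 - <<'E'
from h import *
print(R.from_rotvec(observe()["eef_rot"]).as_matrix().round(3))
for n in("side","top"):
    print(n,cam(n)[1].round(3))
E
```

```text
[[ 0.428 -0.     0.904]
 [-0.904  0.001  0.428]
 [-0.001 -1.     0.   ]]
side [[-0.999 -0.025  0.041  0.551]
 [-0.046  0.752 -0.658  0.621]
 [-0.015 -0.659 -0.752  0.901]
 [ 0.     0.     0.     1.   ]]
top [[-0.018 -0.999  0.039  0.524]
 [-1.     0.018  0.01  -0.064]
 [-0.01  -0.039 -0.999  1.311]
 [ 0.     0.     0.     1.   ]]
```

Run:
```python
from h import *
im=read_camera("top");print(observe()["t"])
cv2.imwrite("pics/topz.png",cv2.resize(im[190:350,360:560],None,fx=4,fy=4,interpolation=cv2.INTER_CUBIC)[:,:,::-1])
cv2.imwrite("pics/topw.png",cv2.resize(im[190:350,110:350],None,fx=3.3,fy=3.3,interpolation=cv2.INTER_CUBIC)[:,:,::-1])
hsv=cv2.cvtColor(im,cv2.COLOR_RGB2HSV)
def rect(mask,roi,z,nm):
    m=np.zeros_like(mask);x0,x1,y0,y1=roi;m[y0:y1,x0:x1]=mask[y0:y1,x0:x1]
    c=max(cv2.findContours(m,0,1)[0],key=cv2.contourArea)
    P=plane("top",c[:,0]+0.0,z)[:,:2]*1000
    r=cv2.minAreaRect(P.astype(np.float32));print(nm,np.array(r[0]).round(1),np.array(r[1]).round(1),round(r[2],2))
g=im.max(2)
rect((g>60).astype(np.uint8),(360,500,200,300),.02,"tray")
rect((g>120).astype(np.uint8),(110,200,200,350),.004,"sheet")
rect((g>120).astype(np.uint8),(180,250,120,180),.018,"pad")
ye=((hsv[...,0]>10)&(hsv[...,0]<35)&(hsv[...,1]>110)&(g>120)).astype(np.uint8)
rect(ye,(280,320,240,275),.1,"window")
```

```text
0.2
tray [ 546.  -279.7] [145.6 205.4] 11.54
sheet [502.2 323. ] [144.1 243.6] 87.57
pad [774.7 189.9] [ 79.  113.2] 1.17Traceback (most recent call last):
  File "<stdin>", line 16, in <module>
  File "<stdin>", line 8, in rect
ValueError: max() iterable argument is empty
```

View pics/topz.png

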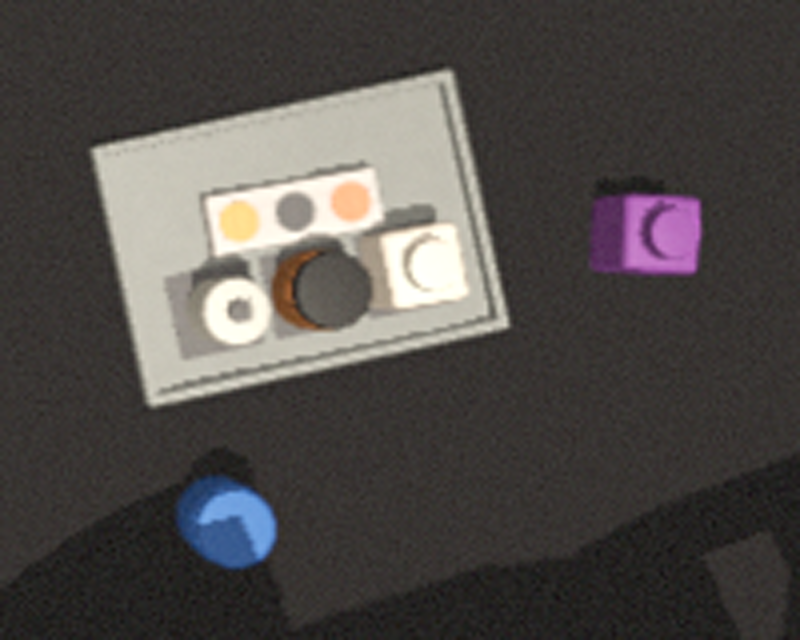

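View pics/topw.png

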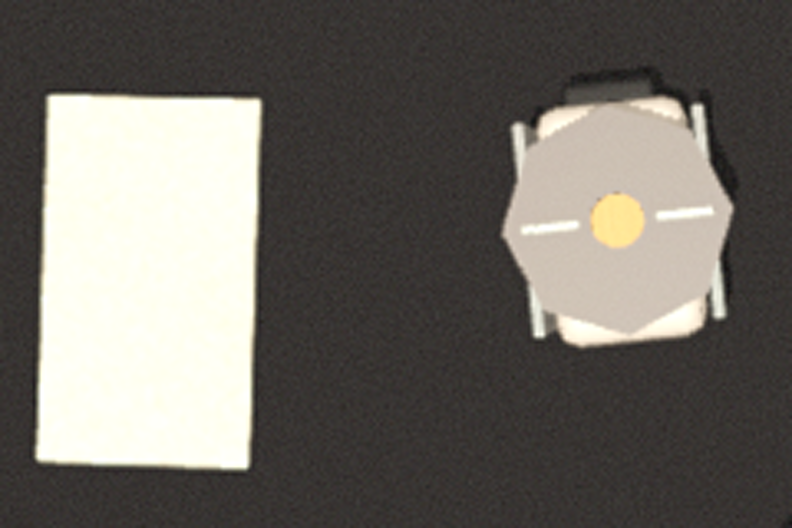

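```bash
cat >> h.py <<'E'
def yaw(s):
    M=R.from_rotvec(s["eef_rot"]).as_matrix();return np.degrees(np.arctan2(M[1,0],M[0,0]))
def go(x,y,z,a=None):
    "shift in cm, rotation vector in deg from present pose to TCP xyz (mm), tool-down with jaw yaw a deg"
    s=observe();M=R.from_rotvec(s["eef_rot"]).as_matrix()
    d=(np.array([x,y,z])/1000-s["ee_pos"])@M*100
    if a is None:a=yaw(s)
    c,n=np.cos(np.radians(a)),np.sin(np.radians(a))
    G=np.array([[c,0,-n],[n,0,c],[0,-1,0]]);G[:,2]=np.cross(G[:,0],G[:,1])
    print("t",round(s["t"],2),"pos",(s["ee_pos"]*1000).round(1),"yaw",yaw(s).round(2),"F",s["wrist_force"].round(1),"w",(s["grip_width"]*1000).round(1))
    print("shift cm",d.round(2),"ang",np.degrees(R.from_matrix(M.T@G).as_rotvec()).round(2))
E
python3 - <<'E'
from h import *
go(540,-240,250,11.5)
E
```

```text
Traceback (most recent call last):
  File "h.py", line 34, in go
    print("t",round(s["t"],2),"pos",(s["ee_pos"]*1000).round(1),"yaw",yaw(s).round(2),"F",s["wrist_force"].round(1),"w",(s["grip_width"]*1000).round(1))
                                                                                                                        ^^^^^^^^^^^^^^^^^^^^^^^^^^^^
AttributeError: 'float' object has no attribute 'round'
```

```bash
sed -i 's/(s\["grip_width"\]\*1000).round(1)/round(s["grip_width"]*1000,1)/' h.py
python3 - <<'E'
from h import *
go(540,-240,250,11.5)
E
```

```text
t 0.2 pos [ 267.7 -564.4  230.8] yaw -64.63 F [-0.5 -0.3 -0.4] w 85.3
shift cm [-17.65  -1.9   38.51] ang [-4.000e-02 -7.613e+01 -5.000e-02]
```

Request:
{"op": "play_rows", "data": {
  "xyz": [
    [-17.6, -1.9, 38.5],
    [-17.6, -1.9, 38.5],
    [-17.6, -1.9, 38.5],
    [-17.6, -1.9, 38.5],
    [-17.6, -1.9, 38.5],
    [-17.6, -1.9, 38.5],
    [-17.6, -1.9, 38.5],
    [-17.6, -1.9, 38.5],
    [-17.6, -1.9, 38.5],
    [-17.6, -1.9, 38.5],
    [-17.6, -1.9, 38.5],
    [-17.6, -1.9, 38.5]
  ],
  "angular": [
    [0, -76.1, 0],
    [0, -76.1, 0],
    [0, -76.1, 0],
    [0, -76.1, 0],
    [0, -76.1, 0],
    [0, -76.1, 0],
    [0, -76.1, 0],
    [0, -76.1, 0],
    [0, -76.1, 0],
    [0, -76.1, 0],
    [0, -76.1, 0],
    [0, -76.1, 0]
  ],
  "gripper": [1, 1, 1, 1, 1, 1, 1, 1, 1, 1, 1, 1],
  "grip_force": 40
}}

```text
t: 1.2
ee_pos: [0.5418, -0.238, 0.25]
eef_rot: [-1.564, -0.163, 0.163]
wrist_force: [-0.2, -1.0, 0.4]
grip_width: 0.0853
```

Run:
```python
from h import *
go(540,-240,250,11.5)
s=observe();print(s["joints"].round(2),abs(s["qd"]).max())
im=read_camera("wrist");cv2.imwrite("pics/w1.png",im[:,:,::-1]);np.save("w1.npy",im);np.save("s1.npy",s,allow_pickle=True)
```

```text
t 1.2 pos [ 541.8 -238.   250. ] yaw 11.87 F [-0.2 -1.   0.4] w 85.3
shift cm [-0.22 -0.   -0.16] ang [-0.06  0.37  0.01]
[-0.43  0.35  1.69  0.    1.1  -0.64] 0.11408020012766147
```

View pics/w1.png

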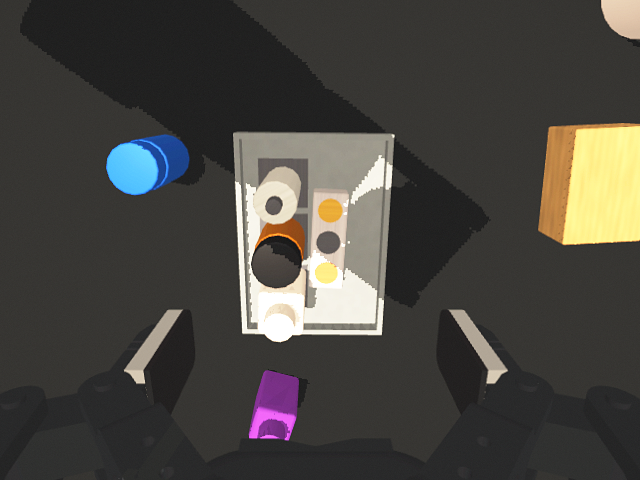

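Run:
```python
from h import *
im=read_camera("wrist") if False else np.load("w1.npy")
cv2.imwrite("pics/w1z.png",cv2.resize(im[120:350,215:415],None,fx=2.6,fy=2.6,interpolation=cv2.INTER_CUBIC)[:,:,::-1])
```

```text
(no output)
```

View pics/w1z.png

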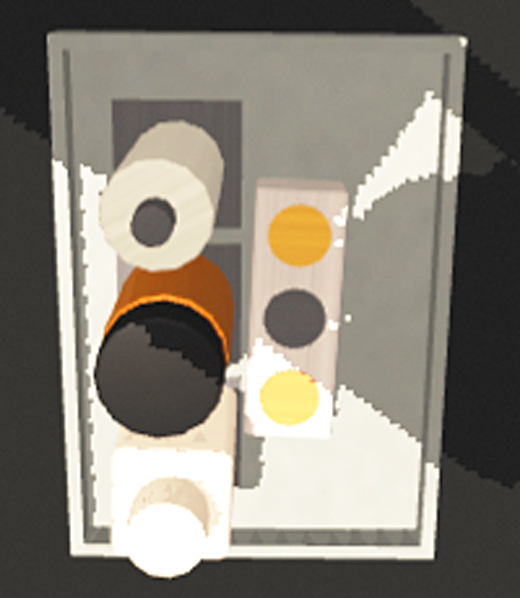

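Run:
```python
from h import *
s=np.load("s1.npy",allow_pickle=True).item()
def W(p,z): return plane("wrist",np.array(p)/2.6+[215,120]-.3,z,s)[:,:2]*1000
T=W([(48,35),(467,38),(436,557),(71,555)],.02);c=T.mean(0)
e=lambda v:np.degrees(np.arctan2(v[1],v[0]))
print("tray",T.round(1).tolist(),c.round(1),[np.linalg.norm(T[i]-T[i-1]).round(1) for i in range(4)],"yaw",e(T[1]-T[0]),e(T[2]-T[3]),e(T[0]-T[3])-90,e(T[1]-T[2])-90)
a=np.radians((e(T[1]-T[0])+e(T[2]-T[3])+e(T[0]-T[3])+e(T[1]-T[2])-180)/4)
M=np.array([[np.cos(a),-np.sin(a)],[np.sin(a),np.cos(a)]])
def show(n,p,z,):
    q=W(p,z); print(n,q.round(1).tolist(),"in tray",((q-c)@M).round(1).tolist());return q
q=show("can",[(161,214)],.086);show("canR",[(219,214),(103,214)],.086);show("pin",[(154,219)],.1)
show("jar",[(160,372),(225,372),(95,372)],.086)
show("cap",[(168,540)],.092)
q=show("body",[(113,450),(232,452),(230,557),(112,555)],.070);print(e(q[1]-q[0]),e(q[2]-q[3]),e(q[0]-q[3])-90,e(q[1]-q[2])-90,q.mean(0))
q=show("coup",[(300,236),(294,318),(289,398)],.028);print(e(q[0]-q[2])-90)
q=show("bar",[(258,190),(345,192),(331,437),(247,432)],.028);print(e(q[1]-q[0]),e(q[2]-q[3]),e(q[0]-q[3])-90,e(q[1]-q[2])-90)
for y in(52,0,-52):print(c+M@[-28,y],)
```

```text
tray [[461.0, -200.2], [598.5, -172.5], [637.5, -364.4], [498.8, -392.5]] [ 549.  -282.4] [np.float64(196.0), np.float64(140.3), np.float64(195.9), np.float64(141.5)] yaw 11.420221887154531 11.46007278459207 11.130452905112335 11.481191754422383
can [[512.1, -237.2]] in tray [[-27.2, 51.6]]
canR [[528.5, -233.8], [495.7, -240.6]] in tray [[-10.5, 51.8], [-44.0, 51.5]]
pin [[511.1, -235.7]] in tray [[-27.9, 53.3]]
jar [[520.5, -285.1], [539.6, -281.1], [501.2, -289.2]] in tray [[-28.5, 3.0], [-8.9, 3.1], [-48.1, 2.8]]
cap [[532.9, -337.2]] in tray [[-26.5, -50.6]]
body [[510.0, -321.2], [548.0, -313.9], [554.9, -351.8], [516.0, -359.2]] in tray [[-45.8, -30.3], [-7.2, -30.7], [-7.9, -69.2], [-47.4, -68.8]]
10.792492509373476 10.770587210554895 8.96876171575687 10.356962106375121 [ 532.2238439  -336.53449832]
coup [[557.7, -248.6], [562.0, -278.1], [566.7, -308.1]] in tray [[15.2, 31.4], [13.6, 1.7], [12.3, -28.7]]
8.633334380306422
bar [[540.2, -235.9], [569.4, -230.4], [585.0, -320.0], [554.6, -324.3]] in tray [[0.6, 47.4], [30.3, 46.9], [27.9, -43.9], [-2.8, -42.2]]
10.493367463380098 8.102746153653307 9.202020917497066 9.888037160775923
[ 511.25000437 -236.96662398]
[ 521.50415045 -287.9455656 ]
[ 531.75829654 -338.92450721]
```

Run:
```python
from h import *
go(512,-237,35,11.3)
```

```text
t 1.25 pos [ 540.6 -239.4  249.8] yaw 11.53 F [-0.8 -0.1 -1.2] w 85.4
shift cm [-2.74 21.48  0.78] ang [-0.06  0.23 -0.04]
```

Request:
{"op": "play_rows", "data": {
  "xyz": [
    [-1.3, 2, 0.4],
    [-2.7, 5, 0.8],
    [-2.7, 8, 0.8],
    [-2.7, 10.5, 0.8],
    [-2.7, 13, 0.8],
    [-2.7, 15.5, 0.8],
    [-2.7, 17.5, 0.8],
    [-2.7, 19.2, 0.8],
    [-2.7, 20.4, 0.8],
    [-2.7, 21.2, 0.8],
    [-2.74, 21.5, 0.8],
    [-2.74, 21.5, 0.8]
  ],
  "angular": [
    [0, 0.2, 0],
    [0, 0.2, 0],
    [0, 0.2, 0],
    [0, 0.2, 0],
    [0, 0.2, 0],
    [0, 0.2, 0],
    [0, 0.2, 0],
    [0, 0.2, 0],
    [0, 0.2, 0],
    [0, 0.2, 0],
    [0, 0.2, 0],
    [0, 0.2, 0]
  ],
  "gripper": [1, 1, 1, 1, 1, 1, 1, 1, 1, 1, 1, 1]
}}

```text
t: 2.25
ee_pos: [0.5115, -0.2372, 0.0345]
eef_rot: [-1.564, -0.153, 0.155]
wrist_force: [-0.2, 0.7, 0.7]
grip_width: 0.0854
```

Run:
```python
from h import *
go(512,-237,35,11.3)
im=read_camera("wrist");cv2.imwrite("pics/w2.png",im[:,:,::-1])
```

```text
t 2.25 pos [ 511.5 -237.2   34.5] yaw 11.25 F [-0.2  0.7  0.7] w 85.4
shift cm [ 0.06 -0.05  0.01] ang [-0.08 -0.05 -0.07]
```

View pics/w2.png

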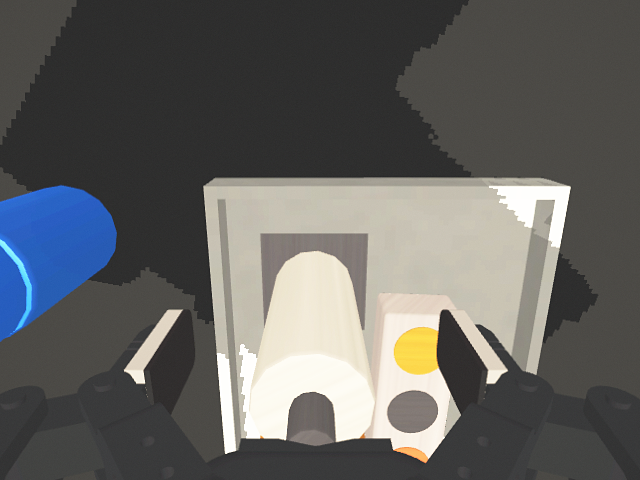

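Request:
{"op": "play_rows", "data": {
  "xyz": [
    [0, 0, 0],
    [0, 0, 0],
    [0, 0, 0],
    [0, 0, 0],
    [0, 0, 0],
    [0, 0, 0]
  ],
  "angular": [
    [0, 0, 0],
    [0, 0, 0],
    [0, 0, 0],
    [0, 0, 0],
    [0, 0, 0],
    [0, 0, 0]
  ],
  "gripper": [0.6, 0.5, 0.4, 0.3, 0.2, 0.2],
  "grip_force": 40
}}

```text
t: 2.8
ee_pos: [0.5122, -0.2374, 0.0357]
eef_rot: [-1.565, -0.155, 0.154]
wrist_force: [-1.0, 0.4, 6.0]
grip_width: 0.0329
```

Run:
```python
from h import *
go(512,-237,35,11.3)
```

```text
t 2.8 pos [ 512.2 -237.4   35.7] yaw 11.27 F [-1.   0.4  6. ] w 32.9
shift cm [-0.01  0.07  0.04] ang [-0.02 -0.03  0.  ]
```

Request:
{"op": "play_rows", "data": {
  "xyz": [
    [0, -0.5, 0],
    [0, -1.5, 0],
    [0, -3, 0],
    [0, -5, 0],
    [0, -7.5, 0],
    [0, -10, 0],
    [0, -12.5, 0],
    [0, -15, 0],
    [0, -17, 0],
    [0, -18.5, 0],
    [0, -19.5, 0],
    [0, -20, 0]
  ],
  "angular": [
    [0, 0, 0],
    [0, 0, 0],
    [0, 0, 0],
    [0, 0, 0],
    [0, 0, 0],
    [0, 0, 0],
    [0, 0, 0],
    [0, 0, 0],
    [0, 0, 0],
    [0, 0, 0],
    [0, 0, 0],
    [0, 0, 0]
  ],
  "gripper": [0.2, 0.2, 0.2, 0.2, 0.2, 0.2, 0.2, 0.2, 0.2, 0.2, 0.2, 0.2]
}}

```text
t: 3.8
ee_pos: [0.5126, -0.2376, 0.2376]
eef_rot: [-1.566, -0.156, 0.153]
wrist_force: [0.1, -0.5, -2.3]
grip_width: 0.033
```

Run:
```python
from h import *
go(427,300,235,0)
s=observe();im=read_camera("wrist");cv2.imwrite("pics/w3.png",im[:,:,::-1]);
```

```text
t 3.8 pos [ 512.6 -237.6  237.6] yaw 11.28 F [ 0.1 -0.5 -2.3] w 33.0
shift cm [ 2.12  0.2  54.4 ] ang [ 0.05 11.28  0.12]
```

View pics/w3.png

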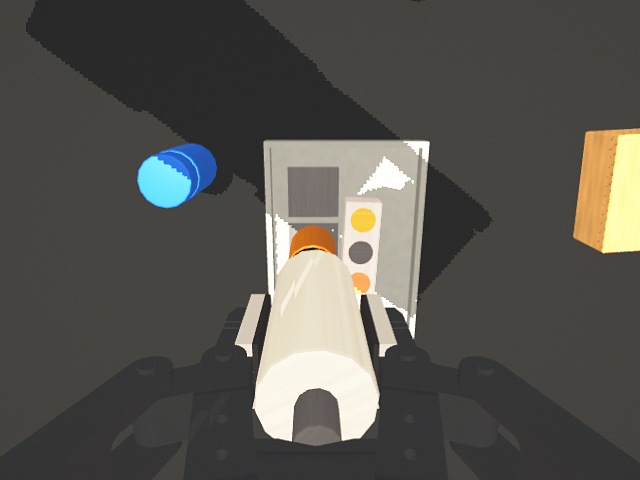

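Request:
{"op": "play_rows", "data": {
  "xyz": [
    [0, 0, 1],
    [0.1, 0, 3],
    [0.2, 0, 6],
    [0.4, 0, 9.5],
    [0.5, 0, 13.5],
    [0.7, 0, 17.5],
    [0.8, 0, 21.5],
    [1.0, 0, 25.5],
    [1.2, 0, 29.5],
    [1.3, 0, 33.5],
    [1.5, 0, 37.0],
    [1.6, 0, 40]
  ],
  "angular": [
    [0, 0, 0],
    [0, 1, 0],
    [0, 2, 0],
    [0, 3, 0],
    [0, 4, 0],
    [0, 5, 0],
    [0, 6, 0],
    [0, 7, 0],
    [0, 8, 0],
    [0, 9, 0],
    [0, 10, 0],
    [0, 11, 0]
  ],
  "gripper": [0.2, 0.2, 0.2, 0.2, 0.2, 0.2, 0.2, 0.2, 0.2, 0.2, 0.2, 0.2]
}}

```text
t: 4.85
ee_pos: [0.4481, 0.1601, 0.236]
eef_rot: [-1.572, -0.004, 0.004]
wrist_force: [0.8, -0.5, -1.6]
grip_width: 0.0331
```

Run:
```python
from h import *
go(427,300,33.5,0)
```

```text
t 4.85 pos [448.1 160.1 236. ] yaw 0.29 F [ 0.8 -0.5 -1.6] w 33.1
shift cm [-2.04 20.24 14.02] ang [ 0.06  0.29 -0.01]
```

Request:
{"op": "play_rows", "data": {
  "xyz": [
    [-0.5, 0, 3.5],
    [-1, 1, 7],
    [-1.5, 3, 10],
    [-2, 6, 12.5],
    [-2, 9, 13.8],
    [-2, 11.5, 14],
    [-2, 13.5, 14],
    [-2, 15.2, 14],
    [-2, 16.5, 14],
    [-2, 17.5, 14],
    [-2, 18.2, 14],
    [-2, 18.5, 14]
  ],
  "angular": [
    [0, 0.3, 0],
    [0, 0.3, 0],
    [0, 0.3, 0],
    [0, 0.3, 0],
    [0, 0.3, 0],
    [0, 0.3, 0],
    [0, 0.3, 0],
    [0, 0.3, 0],
    [0, 0.3, 0],
    [0, 0.3, 0],
    [0, 0.3, 0],
    [0, 0.3, 0]
  ],
  "gripper": [0.2, 0.2, 0.2, 0.2, 0.2, 0.2, 0.2, 0.2, 0.2, 0.2, 0.2, 0.2]
}}

```text
t: 5.85
ee_pos: [0.4265, 0.2994, 0.0496]
eef_rot: [-1.573, 0.002, 0.001]
wrist_force: [0.1, 0.2, -1.9]
grip_width: 0.0333
```

Run:
```python
from h import *
go(427,300,33.5,0)
im=read_camera("wrist");cv2.imwrite("pics/w4.png",im[:,:,::-1]);
```

```text
t 5.85 pos [426.5 299.4  49.6] yaw -0.01 F [ 0.1  0.2 -1.9] w 33.3
shift cm [0.06 1.61 0.06] ang [ 0.13 -0.01 -0.11]
```

View pics/w4.png

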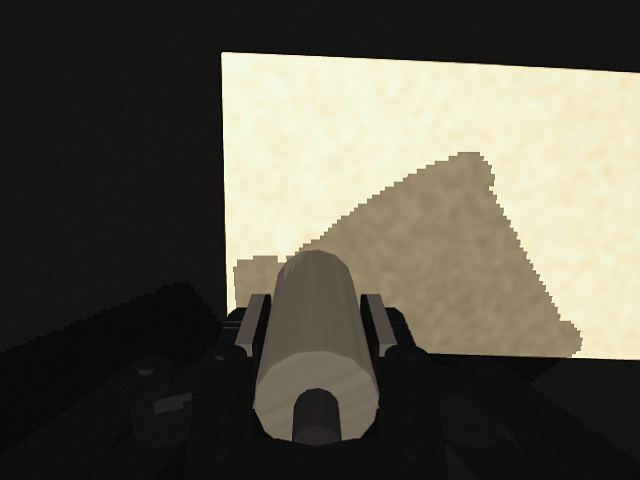

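Run:
```python
from h import *
s=observe()
print((plane("wrist",[(222,53),(640,72),(227,310),(450,355),(580,358)],.004,s)*1000).round(0))
```

```text
[[388. 396.   4.]
 [566. 389.   4.]
 [382. 277.   4.]
 [497. 251.   4.]
 [566. 249.   4.]]
```

Request:
{"op": "play_rows", "data": {
  "xyz": [
    [0, 0.4, 0],
    [0, 0.8, 0],
    [0, 1.1, 0],
    [0, 1.3, 0],
    [0, 1.4, 0],
    [0, 1.5, 0],
    [0, 1.55, 0],
    [0, 1.6, 0],
    [0, 1.6, 0]
  ],
  "angular": [
    [0, 0, 0],
    [0, 0, 0],
    [0, 0, 0],
    [0, 0, 0],
    [0, 0, 0],
    [0, 0, 0],
    [0, 0, 0],
    [0, 0, 0],
    [0, 0, 0]
  ],
  "gripper": [0.2, 0.2, 0.2, 0.2, 0.2, 0.2, 0.2, 0.2, 0.2]
}}

```text
t: 6.65
ee_pos: [0.4268, 0.2995, 0.0338]
eef_rot: [-1.573, 0.001, 0.001]
wrist_force: [0.3, -0.3, -1.3]
grip_width: 0.0333
```

Request:
{"op": "play_rows", "data": {
  "xyz": [
    [0, 0.05, 0],
    [0, 0.08, 0],
    [0, 0.1, 0],
    [0, 0.1, 0]
  ],
  "angular": [
    [0, 0, 0],
    [0, 0, 0],
    [0, 0, 0],
    [0, 0, 0]
  ],
  "gripper": [0.2, 0.2, 0.2, 0.2]
}}

```text
t: 6.98
ee_pos: [0.4268, 0.2996, 0.0337]
eef_rot: [-1.573, 0.001, 0.001]
wrist_force: [-2.2, -2.3, 8.6]
grip_width: 0.033
```

Request:
{"op": "play_rows", "data": {
  "xyz": [
    [0, 0, 0],
    [0, 0, 0],
    [0, 0, 0],
    [0, 0, 0],
    [0, 0, 0],
    [0, -1, 0],
    [0, -3, 0],
    [0, -6, 0],
    [0, -9.5, 0],
    [0, -13.5, 0],
    [0, -17, 0],
    [0, -20, 0]
  ],
  "angular": [
    [0, 0, 0],
    [0, 0, 0],
    [0, 0, 0],
    [0, 0, 0],
    [0, 0, 0],
    [0, 0, 0],
    [0, 0, 0],
    [0, 0, 0],
    [0, 0, 0],
    [0, 0, 0],
    [0, 0, 0],
    [0, 0, 0]
  ],
  "gripper": [0.5, 0.7, 0.9, 1, 1, 1, 1, 1, 1, 1, 1, 1]
}}

```text
t: 7.98
ee_pos: [0.4272, 0.3, 0.2371]
eef_rot: [-1.571, -0.0, -0.001]
wrist_force: [1.0, -0.0, 0.1]
grip_width: 0.0853
```

Run:
```python
from h import *
print((plane("top",[(297,257)],.1)*1000).round(0))
go(490,45,250,5.7)
im=read_camera("top");cv2.imwrite("pics/t5.png",im[:,:,::-1]);
```

```text
[[534.   7. 100.]]
t 7.98 pos [427.2 300.  237.1] yaw -0.01 F [ 1.  -0.   0.1] w 85.3
shift cm [  6.29  -1.27 -25.5 ] ang [ 0.03 -5.71  0.04]
```

View pics/t5.png

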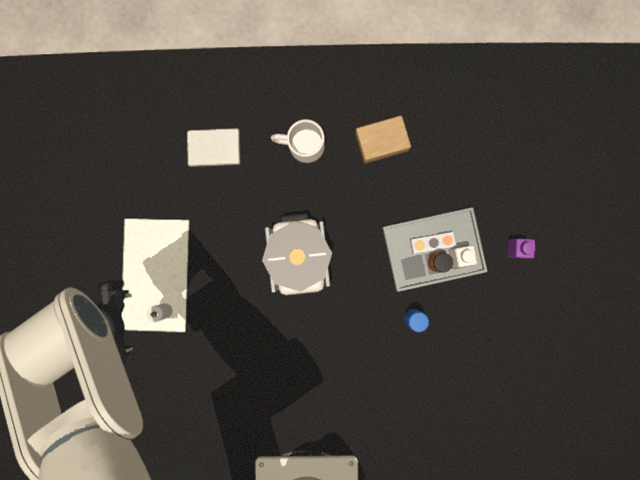

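Request:
{"op": "play_rows", "data": {
  "xyz": [
    [0.5, 0, -1],
    [1.5, 0, -3.5],
    [3, 0, -7],
    [4.5, -0.5, -11],
    [6, -1, -15],
    [7.5, -1.5, -18.5],
    [9, -2, -21.5],
    [10, -2, -23.8],
    [10.7, -2, -25],
    [10.7, -2, -25.5],
    [10.7, -2, -25.5],
    [10.7, -2, -25.5]
  ],
  "angular": [
    [0, 0, 0],
    [0, -1, 0],
    [0, -2, 0],
    [0, -3, 0],
    [0, -4, 0],
    [0, -5, 0],
    [0, -5.7, 0],
    [0, -5.7, 0],
    [0, -5.7, 0],
    [0, -5.7, 0],
    [0, -5.7, 0],
    [0, -5.7, 0]
  ],
  "gripper": [1, 1, 1, 1, 1, 1, 1, 1, 1, 1, 1, 1]
}}

```text
t: 9.03
ee_pos: [0.5357, 0.0472, 0.2616]
eef_rot: [-1.565, -0.083, 0.073]
wrist_force: [0.1, 0.7, 1.0]
grip_width: 0.0852
```

Run:
```python
from h import *
go(521,-286,250,11.3)
s=observe();np.save("s6.npy",s,allow_pickle=True)
im=read_camera("wrist");np.save("w6.npy",im);cv2.imwrite("pics/w6.png",im[:,:,::-1]);
```

```text
t 9.03 pos [535.7  47.2 261.6] yaw 5.69 F [0.1 0.7 1. ] w 85.2
shift cm [ -4.77   1.   -33.02] ang [-0.2  -5.61  0.38]
```

View pics/w6.png

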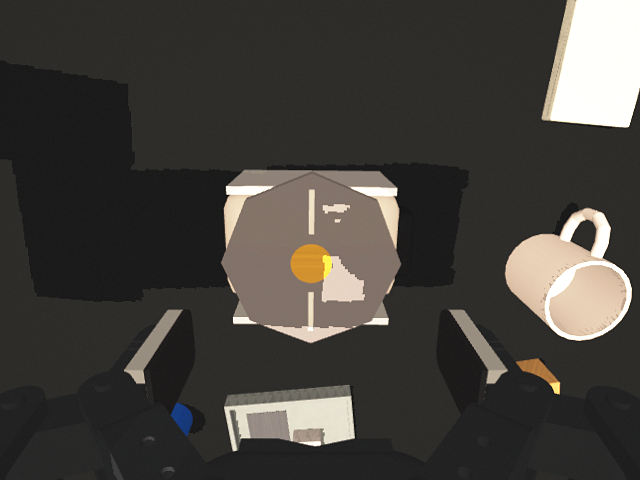

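Run:
```python
from h import *
s=np.load("s6.npy",allow_pickle=True).item();im=np.load("w6.npy")
hsv=cv2.cvtColor(im,cv2.COLOR_RGB2HSV)
m=((hsv[...,1]>150)&(hsv[...,2]>100)).astype(np.uint8);m[:235]=0;m[290:]=0;m[:,:280]=0;m[:,345:]=0
c=max(cv2.findContours(m,0,1)[0],key=cv2.contourArea);el=cv2.fitEllipse(c);print(el)
P=plane("wrist",c[:,0]+0.,.1,s)[:,:2]*1000;print(cv2.minEnclosingCircle(P.astype(np.float32)),cv2.fitEllipse(P.astype(np.float32)))
Q=plane("wrist",[(311.5,190),(311.5,233),(310.5,293),(310.5,330)],.1,s)[:,:2]*1000;print(Q)
v=Q[0]-Q[3];print(np.degrees(np.arctan2(v[1],v[0]))-90)
# line fit
g=im.min(2).astype(int)
pts=[]
for r in list(range(193,232))+list(range(295,328)):
    seg=g[r,302:319].astype(float);b=np.median(seg);w=np.clip(seg-b-15,0,None)
    if w.sum()>0: pts.append((302+(w*np.arange(17)).sum()/w.sum(),r))
Q=plane("wrist",pts,.1,s)[:,:2]*1000
p=np.polyfit(Q[:,1],Q[:,0],1);print("yaw",-np.degrees(np.arctan(p[0])),"x at y",np.polyval(p,[0,7,10]),len(pts),np.std(Q[:,0]-np.polyval(p,Q[:,1])))
Oct=plane("wrist",[(222,263),(400,263),(311,172),(311,342)],.1,s)[:,:2]*1000;print(Oct,Oct.mean(0))
```

```text
((310.6426086425781, 262.9516906738281), (38.030601501464844, 39.952064514160156), 90.94254302978516)
((537.2933349609375, 6.50474739074707), 16.0744686126709) ((537.1785888671875, 6.501735687255859), (31.0800838470459, 31.550247192382812), 7.065321445465088)
[[532.32278823  63.92928515]
 [535.49117613  30.97722304]
 [539.46300247 -18.67094729]
 [542.60399754 -51.61726792]]
5.084726677549469
yaw 5.0174566656134125 x at y [537.80260925 537.18803948 536.92465244] 71 0.04941425115573073
[[ 4.68546609e+02  5.23955546e-02]
 [ 6.06507806e+02  1.33434682e+01]
 [ 5.30688286e+02  7.71157434e+01]
 [ 5.44075350e+02 -6.26948597e+01]] [537.45451256   6.95418684]
```

Request:
{"op": "play_rows", "data": {
  "xyz": [
    [0, 0, -1],
    [-0.4, 0, -3.5],
    [-1, 0.2, -7.5],
    [-1.6, 0.4, -11.5],
    [-2.2, 0.6, -15.5],
    [-2.8, 0.8, -19.5],
    [-3.4, 1, -23.5],
    [-4, 1, -27],
    [-4.4, 1, -30],
    [-4.7, 1, -32],
    [-4.8, 1, -33],
    [-4.8, 1, -33]
  ],
  "angular": [
    [0, 0, 0],
    [0, -0.5, 0],
    [0, -1, 0],
    [0, -2, 0],
    [0, -3, 0],
    [0, -4, 0],
    [0, -5, 0],
    [0, -5.6, 0],
    [0, -5.6, 0],
    [0, -5.6, 0.2],
    [0, -5.6, 0.3],
    [0, -5.6, 0.3]
  ],
  "gripper": [1, 1, 1, 1, 1, 1, 1, 1, 1, 1, 1, 1]
}}

```text
t: 10.08
ee_pos: [0.521, -0.2867, 0.2499]
eef_rot: [-1.562, -0.156, 0.153]
wrist_force: [-0.2, 0.2, 1.0]
grip_width: 0.0856
```

Run:
```python
from h import *
go(521,-286,35,11.3)
```

```text
t 10.08 pos [ 521.  -286.7  249.9] yaw 11.27 F [-0.2  0.2  1. ] w 85.6
shift cm [-2.000e-02  2.149e+01 -0.000e+00] ang [-0.18 -0.03  0.1 ]
```

Request:
{"op": "play_rows", "data": {
  "xyz": [
    [0, 1, 0],
    [0, 3.5, 0],
    [0, 6.5, 0],
    [0, 9.5, 0],
    [0, 12.5, 0],
    [0, 15.2, 0],
    [0, 17.4, 0],
    [0, 19.2, 0],
    [0, 20.4, 0],
    [0, 21.2, 0],
    [0, 21.5, 0],
    [0, 21.5, 0]
  ],
  "angular": [
    [0, 0, 0],
    [0, 0, 0],
    [0, 0, 0],
    [0, 0, 0],
    [0, 0, 0],
    [0, 0, 0],
    [0, 0, 0],
    [0, 0, 0],
    [0, 0, 0],
    [0, 0, 0],
    [0, 0, 0],
    [0, 0, 0]
  ],
  "gripper": [1, 1, 1, 1, 1, 1, 1, 1, 1, 1, 1, 1]
}}

```text
t: 11.08
ee_pos: [0.5213, -0.2853, 0.0347]
eef_rot: [-1.562, -0.156, 0.154]
wrist_force: [-0.8, 0.0, -0.4]
grip_width: 0.0854
```

Run:
```python
from h import *
go(521,-286,35,11.3)
im=read_camera("wrist");cv2.imwrite("pics/w7.png",im[:,:,::-1])
```

```text
t 11.08 pos [ 521.3 -285.3   34.7] yaw 11.32 F [-0.8  0.  -0.4] w 85.4
shift cm [-0.04 -0.03 -0.07] ang [-0.2   0.02  0.08]
```

View pics/w7.png

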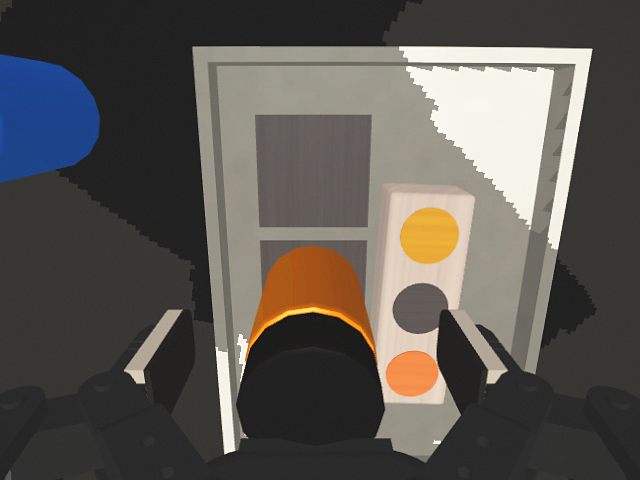

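Request:
{"op": "play_rows", "data": {
  "xyz": [
    [-0.08, 0, 0],
    [-0.08, 0, 0],
    [-0.08, 0, 0],
    [-0.08, 0, 0],
    [-0.08, 0, 0],
    [-0.08, 0, 0]
  ],
  "angular": [
    [-0.2, 0, 0.1],
    [-0.2, 0, 0.1],
    [-0.2, 0, 0.1],
    [-0.2, 0, 0.1],
    [-0.2, 0, 0.1],
    [-0.2, 0, 0.1]
  ],
  "gripper": [0.8, 0.6, 0.5, 0.4, 0.3, 0.3]
}}

```text
t: 11.63
ee_pos: [0.5212, -0.2861, 0.0364]
eef_rot: [-1.566, -0.156, 0.154]
wrist_force: [-1.9, 0.6, 5.9]
grip_width: 0.0409
```

Run:
```python
from h import *
go(521,-286,235,11.3)
```

```text
t 11.63 pos [ 521.2 -286.1   36.4] yaw 11.29 F [-1.9  0.6  5.9] w 40.9
shift cm [ 1.000e-02 -1.986e+01 -1.000e-02] ang [ 0.08 -0.01  0.07]
```

Request:
{"op": "play_rows", "data": {
  "xyz": [
    [0, -0.5, 0],
    [0, -1.5, 0],
    [0, -3, 0],
    [0, -5, 0],
    [0, -7.5, 0],
    [0, -10, 0],
    [0, -12.5, 0],
    [0, -15, 0],
    [0, -17, 0],
    [0, -18.5, 0],
    [0, -19.5, 0],
    [0, -20, 0]
  ],
  "angular": [
    [0, 0, 0],
    [0, 0, 0],
    [0, 0, 0],
    [0, 0, 0],
    [0, 0, 0],
    [0, 0, 0],
    [0, 0, 0],
    [0, 0, 0],
    [0, 0, 0],
    [0, 0, 0],
    [0, 0, 0],
    [0, 0, 0]
  ],
  "gripper": [0.3, 0.3, 0.3, 0.3, 0.3, 0.3, 0.3, 0.3, 0.3, 0.3, 0.3, 0.3]
}}

```text
t: 12.63
ee_pos: [0.5213, -0.2862, 0.2385]
eef_rot: [-1.568, -0.158, 0.152]
wrist_force: [0.3, -0.3, -1.4]
grip_width: 0.0407
```

Run:
```python
from h import *
go(502,346,235,0)
```

```text
t 12.63 pos [ 521.3 -286.2  238.5] yaw 11.29 F [ 0.3 -0.3 -1.4] w 40.7
shift cm [10.49  0.19 62.37] ang [ 0.16 11.29  0.2 ]
```

Request:
{"op": "play_rows", "data": {
  "xyz": [
    [0.2, 0, 1],
    [0.5, 0, 3],
    [1, 0, 6],
    [1.6, 0, 9.5],
    [2.3, 0, 13.5],
    [2.9, 0, 17.5],
    [3.6, 0, 21.5],
    [4.3, 0, 25.5],
    [5, 0, 29.5],
    [5.6, 0, 33.5],
    [6.3, 0, 37.5],
    [7, 0, 41.5]
  ],
  "angular": [
    [0, 0, 0],
    [0, 1, 0],
    [0, 2, 0],
    [0, 3, 0],
    [0, 4, 0],
    [0, 5, 0],
    [0, 6, 0],
    [0, 7, 0],
    [0, 8, 0],
    [0, 9, 0],
    [0, 10, 0],
    [0, 11, 0]
  ],
  "gripper": [0.3, 0.3, 0.3, 0.3, 0.3, 0.3, 0.3, 0.3, 0.3, 0.3, 0.3, 0.3]
}}

```text
t: 13.63
ee_pos: [0.5069, 0.1367, 0.2363]
eef_rot: [-1.574, -0.005, 0.002]
wrist_force: [1.6, 0.2, -1.4]
grip_width: 0.0408
```

Run:
```python
from h import *
go(502,346,34,0)
```

```text
t 13.63 pos [506.9 136.7 236.3] yaw 0.25 F [ 1.6  0.2 -1.4] w 40.8
shift cm [-0.43 20.18 20.99] ang [0.16 0.25 0.09]
```

Request:
{"op": "play_rows", "data": {
  "xyz": [
    [-0.2, 0, 4],
    [-0.3, 0, 8],
    [-0.4, 0.5, 12],
    [-0.4, 1.5, 15.5],
    [-0.4, 3.5, 18.5],
    [-0.4, 6.5, 20.4],
    [-0.4, 9.5, 21],
    [-0.4, 12, 21],
    [-0.4, 14.5, 21],
    [-0.4, 16.5, 21],
    [-0.4, 17.8, 21],
    [-0.4, 18.5, 21]
  ],
  "angular": [
    [0.1, 0.2, 0],
    [0.1, 0.2, 0],
    [0.1, 0.2, 0],
    [0.1, 0.2, 0],
    [0.1, 0.2, 0],
    [0.1, 0.2, 0],
    [0.1, 0.2, 0],
    [0.1, 0.2, 0],
    [0.1, 0.2, 0],
    [0.1, 0.2, 0],
    [0.1, 0.2, 0],
    [0.1, 0.2, 0]
  ],
  "gripper": [0.3, 0.3, 0.3, 0.3, 0.3, 0.3, 0.3, 0.3, 0.3, 0.3, 0.3, 0.3]
}}

```text
t: 14.63
ee_pos: [0.5003, 0.3455, 0.048]
eef_rot: [-1.574, 0.001, 0.003]
wrist_force: [0.1, -0.1, -2.0]
grip_width: 0.0408
```

Run:
```python
from h import *
go(502,346,34,0)
```

```text
t 14.63 pos [500.3 345.5  48. ] yaw 0.06 F [ 0.1 -0.1 -2. ] w 40.8
shift cm [0.17 1.4  0.06] ang [ 0.19  0.06 -0.12]
```

Request:
{"op": "play_rows", "data": {
  "xyz": [
    [0, 0.4, 0],
    [0, 0.7, 0],
    [0, 1.0, 0],
    [0, 1.15, 0],
    [0, 1.25, 0],
    [0, 1.35, 0],
    [0, 1.4, 0],
    [0, 1.4, 0]
  ],
  "angular": [
    [0.2, 0, 0],
    [0.2, 0, -0.1],
    [0.2, 0, -0.1],
    [0.2, 0, -0.1],
    [0.2, 0, -0.1],
    [0.2, 0, -0.1],
    [0.2, 0, -0.1],
    [0.2, 0, -0.1]
  ],
  "gripper": [0.3, 0.3, 0.3, 0.3, 0.3, 0.3, 0.3, 0.3]
}}

```text
t: 15.3
ee_pos: [0.5006, 0.3456, 0.0344]
eef_rot: [-1.57, -0.001, 0.001]
wrist_force: [-0.0, 0.3, -1.5]
grip_width: 0.041
```

Request:
{"op": "play_rows", "data": {
  "xyz": [
    [0, 0.05, 0],
    [0, 0.1, 0],
    [0, 0.12, 0],
    [0, 0.12, 0]
  ],
  "angular": [
    [0, 0, 0],
    [0, 0, 0],
    [0, 0, 0],
    [0, 0, 0]
  ],
  "gripper": [0.3, 0.3, 0.3, 0.3]
}}

```text
t: 15.63
ee_pos: [0.5006, 0.3457, 0.0343]
eef_rot: [-1.57, -0.001, 0.001]
wrist_force: [-3.5, -1.8, 9.0]
grip_width: 0.0411
```

Contact; release and lift, then head to the bottle.

Request:
{"op": "play_rows", "data": {
  "xyz": [
    [0, 0, 0],
    [0, 0, 0],
    [0, 0, 0],
    [0, 0, 0],
    [0, 0, 0],
    [0, -1, 0],
    [0, -3, 0],
    [0, -6, 0],
    [0, -9.5, 0],
    [0, -13.5, 0],
    [0, -17, 0],
    [0, -20, 0]
  ],
  "angular": [
    [0, 0, 0],
    [0, 0, 0],
    [0, 0, 0],
    [0, 0, 0],
    [0, 0, 0],
    [0, 0, 0],
    [0, 0, 0],
    [0, 0, 0],
    [0, 0, 0],
    [0, 0, 0],
    [0, 0, 0],
    [0, 0, 0]
  ],
  "gripper": [0.6, 0.7, 0.9, 1, 1, 1, 1, 1, 1, 1, 1, 1]
}}

```text
t: 16.63
ee_pos: [0.5008, 0.3457, 0.2379]
eef_rot: [-1.569, -0.003, -0.001]
wrist_force: [-0.1, 0.2, 0.0]
grip_width: 0.0853
```

Run:
```python
from h import *
go(530,-300,235,10.4)
```

```text
t 16.63 pos [500.8 345.7 237.9] yaw 0.06 F [-0.1  0.2  0. ] w 85.3
shift cm [  2.85   0.17 -64.58] ang [ -0.11 -10.34   0.15]
```

Request:
{"op": "play_rows", "data": {
  "xyz": [
    [0, 0, -1.5],
    [0.2, 0, -4.5],
    [0.4, 0, -8.5],
    [0.6, 0, -12.5],
    [0.8, 0, -16.5],
    [1, 0, -20.5],
    [1.2, 0, -24.5],
    [1.4, 0, -28.5],
    [1.6, 0, -32.5],
    [1.8, 0, -36.5],
    [2, 0, -40.5],
    [2.2, 0, -44.5]
  ],
  "angular": [
    [0, 0, 0],
    [0, -1, 0],
    [0, -2, 0],
    [0, -3, 0],
    [0, -4, 0],
    [0, -5, 0],
    [0, -6, 0],
    [0, -7, 0],
    [0, -8, 0],
    [0, -9, 0],
    [0, -10, 0],
    [0, -10.3, 0]
  ],
  "gripper": [1, 1, 1, 1, 1, 1, 1, 1, 1, 1, 1, 1]
}}

```text
t: 17.63
ee_pos: [0.5226, -0.1013, 0.2374]
eef_rot: [-1.564, -0.145, 0.14]
wrist_force: [0.2, -0.0, 0.4]
grip_width: 0.0852
```

Run:
```python
from h import *
go(530,-290,235,10.4)
```

```text
t 17.63 pos [ 522.6 -101.3  237.4] yaw 10.4 F [ 0.2 -0.   0.4] w 85.2
shift cm [ -2.68   0.2  -18.69] ang [-0.09  0.    0.17]
```

Request:
{"op": "play_rows", "data": {
  "xyz": [
    [-0.5, 0, -4],
    [-1, 0, -8],
    [-1.6, 0, -12],
    [-2.2, 0, -15],
    [-2.5, 0, -17.3],
    [-2.7, 0, -18.5],
    [-2.7, 0, -18.7],
    [-2.7, 0, -18.7]
  ],
  "angular": [
    [0, 0, 0],
    [0, 0, 0.1],
    [0, 0, 0.1],
    [0, 0, 0.1],
    [0, 0, 0.1],
    [0, 0, 0.1],
    [0, 0, 0.1],
    [0, 0, 0.1]
  ],
  "gripper": [1, 1, 1, 1, 1, 1, 1, 1]
}}

```text
t: 18.3
ee_pos: [0.5295, -0.29, 0.2369]
eef_rot: [-1.564, -0.142, 0.141]
wrist_force: [-0.1, 0.6, -1.2]
grip_width: 0.0854
```

Run:
```python
from h import *
go(532,-337,35,10.4)
s=observe();np.save("s8.npy",s,allow_pickle=True)
im=read_camera("wrist");np.save("w8.npy",im);cv2.imwrite("pics/w8.png",cv2.resize(im[120:350,215:415],None,fx=2.6,fy=2.6,interpolation=cv2.INTER_CUBIC)[:,:,::-1])
```

```text
t 18.3 pos [ 529.5 -290.   236.9] yaw 10.35 F [-0.1  0.6 -1.2] w 85.4
shift cm [-0.61 20.18 -4.71] ang [-0.12 -0.05  0.06]
```

View pics/w8.png

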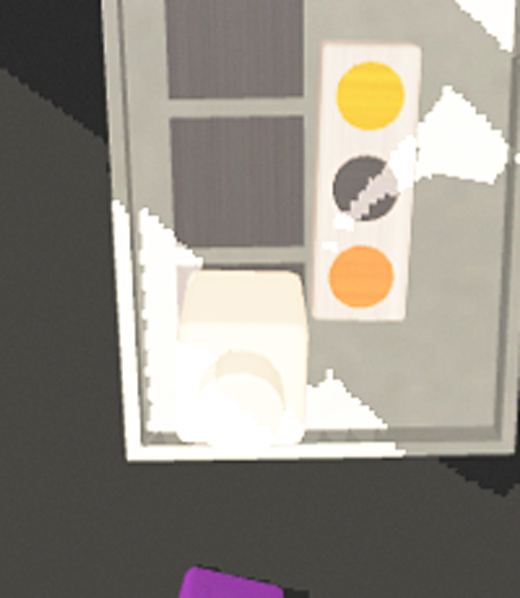

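Run:
```python
from h import *
im=np.load("w8.npy")[210:300,270:345].astype(float)
x=np.clip((im-150)/105,0,1)**3*255
cv2.imwrite("pics/w8z.png",cv2.resize(x.astype(np.uint8),None,fx=6.5,fy=6.5,interpolation=cv2.INTER_CUBIC)[:,:,::-1])
```

```text
(no output)
```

View pics/w8z.png

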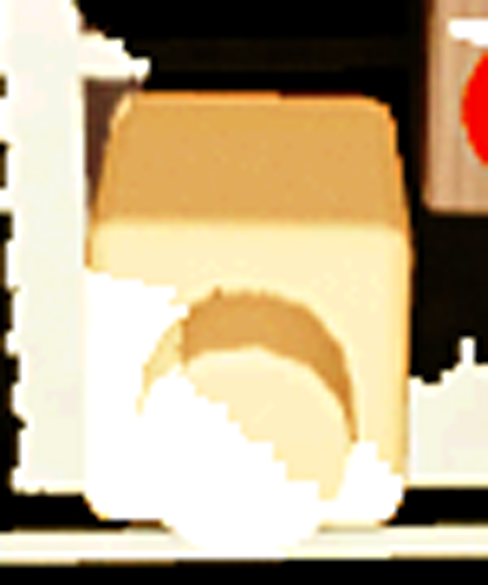

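Run:
```python
from h import *
s=np.load("s8.npy",allow_pickle=True).item()
W=lambda p,z:plane("wrist",np.array(p)/6.5+[270,210]-.4,z,s)[:,:2]*1000
q=W([(94,222),(412,225),(404,523),(88,520)],.07);print(q.round(1),q.mean(0),[np.linalg.norm(q[i]-q[i-1]).round(1) for i in range(4)])
e=lambda v:np.degrees(np.arctan2(v[1],v[0]))
print(e(q[1]-q[0]),e(q[2]-q[3]),e(q[0]-q[3])-90,e(q[1]-q[2])-90)
print(W([(247,435)],.092))
go(532,-337,35,9.4)
```

```text
[[ 510.5 -320.7]
 [ 548.1 -314.2]
 [ 554.6 -352.7]
 [ 515.9 -359.3]] [ 532.28794401 -336.7339736 ] [np.float64(39.0), np.float64(38.2), np.float64(39.0), np.float64(39.3)]
9.712695452433348 9.685720572449531 7.944118611885429 9.556973559911
[[ 532.12901098 -335.49659691]]
t 18.35 pos [ 529.6 -289.2  236.9] yaw 10.41 F [-0.3  0.6 -0.8] w 85.3
shift cm [-0.64 20.18 -4.79] ang [-0.13  1.01  0.05]
```

Request:
{"op": "play_rows", "data": {
  "xyz": [
    [-0.2, 1, -1],
    [-0.5, 3, -2.8],
    [-0.6, 6, -4.2],
    [-0.6, 9, -4.7],
    [-0.6, 12, -4.7],
    [-0.6, 14.5, -4.75],
    [-0.6, 16.6, -4.75],
    [-0.6, 18.2, -4.75],
    [-0.6, 19.2, -4.75],
    [-0.6, 19.9, -4.75],
    [-0.6, 20.2, -4.75],
    [-0.6, 20.2, -4.75]
  ],
  "angular": [
    [0, 0.5, 0],
    [0, 1, 0],
    [-0.1, 1, 0],
    [-0.1, 1, 0],
    [-0.1, 1, 0],
    [-0.1, 1, 0],
    [-0.1, 1, 0],
    [-0.1, 1, 0],
    [-0.1, 1, 0],
    [-0.1, 1, 0],
    [-0.1, 1, 0],
    [-0.1, 1, 0]
  ],
  "gripper": [1, 1, 1, 1, 1, 1, 1, 1, 1, 1, 1, 1]
}}

```text
t: 19.35
ee_pos: [0.5324, -0.3361, 0.0346]
eef_rot: [-1.566, -0.13, 0.129]
wrist_force: [-1.4, 0.0, 0.3]
grip_width: 0.0855
```

Run:
```python
from h import *
go(532.2,-336.6,35,9.4)
im=read_camera("wrist");cv2.imwrite("pics/w9.png",im[:,:,::-1])
```

```text
t 19.35 pos [ 532.4 -336.1   34.6] yaw 9.44 F [-1.4  0.   0.3] w 85.5
shift cm [-0.03 -0.04 -0.04] ang [-0.04  0.04  0.04]
```

View pics/w9.png

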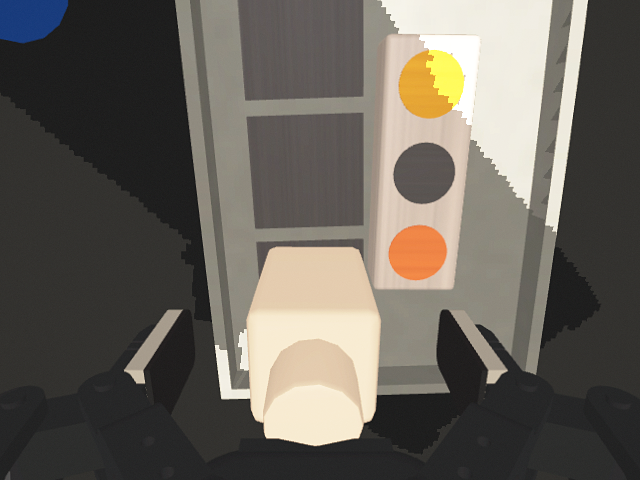

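Run:
```python
from h import *
im=cv2.imread("pics/w9.png")[235:445,235:395].astype(float)
x=np.clip((im-100)/155,0,1)**2.5*255
cv2.imwrite("pics/w9z.png",cv2.resize(x.astype(np.uint8),None,fx=2.8,fy=2.8,interpolation=cv2.INTER_CUBIC))
```

```text
(no output)
```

View pics/w9z.png

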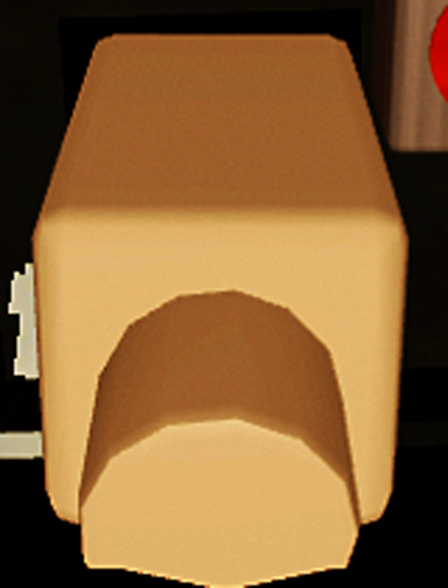

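Request:
{"op": "play_rows", "data": {
  "xyz": [
    [0, 0, 0],
    [0, 0, 0],
    [0, 0, 0],
    [0, 0, 0],
    [0, 0, 0],
    [0, 0, 0]
  ],
  "angular": [
    [0, 0, 0],
    [0, 0, 0],
    [0, 0, 0],
    [0, 0, 0],
    [0, 0, 0],
    [0, 0, 0]
  ],
  "gripper": [0.8, 0.6, 0.5, 0.4, 0.3, 0.3]
}}

```text
t: 19.9
ee_pos: [0.5331, -0.3368, 0.036]
eef_rot: [-1.567, -0.131, 0.127]
wrist_force: [-0.3, 0.5, 6.5]
grip_width: 0.0396
```

Run:
```python
from h import *
go(532,-336,235,9.4)
```

```text
t 19.9 pos [ 533.1 -336.8   36. ] yaw 9.42 F [-0.3  0.5  6.5] w 39.6
shift cm [ -0.05 -19.9    0.09] ang [0.04 0.02 0.13]
```

Request:
{"op": "play_rows", "data": {
  "xyz": [
    [0, -0.5, 0],
    [0, -1.5, 0],
    [0, -3, 0],
    [0, -5, 0],
    [0, -7.5, 0],
    [0, -10, 0],
    [0, -12.5, 0],
    [0, -15, 0],
    [0, -17, 0],
    [0, -18.5, 0],
    [0, -19.5, 0],
    [0, -20, 0]
  ],
  "angular": [
    [0, 0, 0],
    [0, 0, 0],
    [0, 0, 0],
    [0, 0, 0],
    [0, 0, 0],
    [0, 0, 0],
    [0, 0, 0],
    [0, 0, 0],
    [0, 0, 0],
    [0, 0, 0],
    [0, 0, 0],
    [0, 0, 0]
  ],
  "gripper": [0.3, 0.3, 0.3, 0.3, 0.3, 0.3, 0.3, 0.3, 0.3, 0.3, 0.3, 0.3]
}}

```text
t: 20.9
ee_pos: [0.5331, -0.337, 0.2381]
eef_rot: [-1.569, -0.132, 0.126]
wrist_force: [0.4, 0.5, -1.3]
grip_width: 0.0394
```

Run:
```python
from h import *
go(577,300,235,0)
```

```text
t 20.9 pos [ 533.1 -337.   238.1] yaw 9.42 F [ 0.4  0.5 -1.3] w 39.4
shift cm [14.76  0.23 62.12] ang [0.11 9.42 0.24]
```

Request:
{"op": "play_rows", "data": {
  "xyz": [
    [0.2, 0, 1],
    [0.7, 0, 3],
    [1.4, 0, 6],
    [2.3, 0, 9.5],
    [3.2, 0, 13.5],
    [4.1, 0, 17.5],
    [5.1, 0, 21.5],
    [6, 0, 25.5],
    [7, 0, 29.5],
    [7.9, 0, 33.5],
    [8.9, 0, 37.5],
    [9.8, 0, 41.5]
  ],
  "angular": [
    [0, 0, 0],
    [0, 0.5, 0],
    [0, 1, 0],
    [0, 2, 0],
    [0, 3, 0],
    [0, 4, 0],
    [0, 5, 0],
    [0, 6, 0],
    [0, 7, 0],
    [0, 8, 0],
    [0, 9, 0],
    [0, 9.4, 0]
  ],
  "gripper": [0.3, 0.3, 0.3, 0.3, 0.3, 0.3, 0.3, 0.3, 0.3, 0.3, 0.3, 0.3]
}}

```text
t: 21.9
ee_pos: [0.5604, 0.0909, 0.2364]
eef_rot: [-1.573, -0.001, -0.002]
wrist_force: [1.3, -0.4, -2.2]
grip_width: 0.0395
```

Run:
```python
from h import *
go(577,300,34,0)
```

```text
t 21.9 pos [560.4  90.9 236.4] yaw -0.02 F [ 1.3 -0.4 -2.2] w 39.5
shift cm [ 1.6  20.21 20.95] ang [ 0.1  -0.02  0.13]
```

Request:
{"op": "play_rows", "data": {
  "xyz": [
    [0.4, 0, 4],
    [0.7, 0, 8],
    [1, 0.5, 12],
    [1.3, 1.5, 15.5],
    [1.5, 3.5, 18.5],
    [1.6, 6.5, 20.4],
    [1.6, 9.5, 21],
    [1.6, 12, 21],
    [1.6, 14.5, 21],
    [1.6, 16.5, 21],
    [1.6, 17.8, 21],
    [1.6, 18.5, 21]
  ],
  "angular": [
    [0, 0, 0.1],
    [0, 0, 0.1],
    [0, 0, 0.1],
    [0, 0, 0.1],
    [0, 0, 0.1],
    [0.1, 0, 0.1],
    [0.1, 0, 0.1],
    [0.1, 0, 0.1],
    [0.1, 0, 0.1],
    [0.1, 0, 0.1],
    [0.1, 0, 0.1],
    [0.1, 0, 0.1]
  ],
  "gripper": [0.3, 0.3, 0.3, 0.3, 0.3, 0.3, 0.3, 0.3, 0.3, 0.3, 0.3, 0.3]
}}

```text
t: 22.9
ee_pos: [0.5748, 0.3001, 0.0481]
eef_rot: [-1.573, 0.003, 0.003]
wrist_force: [0.1, -1.0, -0.8]
grip_width: 0.0396
```

Run:
```python
from h import *
go(577,300,34,0)
```

```text
t 22.9 pos [574.8 300.1  48.1] yaw -0.01 F [ 0.1 -1.  -0.8] w 39.6
shift cm [ 0.22  1.41 -0.  ] ang [ 0.12 -0.01 -0.21]
```

Request:
{"op": "play_rows", "data": {
  "xyz": [
    [0, 0.4, 0],
    [0, 0.7, 0],
    [0, 1.0, 0],
    [0, 1.15, 0],
    [0, 1.25, 0],
    [0, 1.35, 0],
    [0, 1.4, 0],
    [0, 1.45, 0],
    [0, 1.45, 0]
  ],
  "angular": [
    [0.1, 0, -0.1],
    [0.1, 0, -0.2],
    [0.1, 0, -0.2],
    [0.1, 0, -0.2],
    [0.1, 0, -0.2],
    [0.1, 0, -0.2],
    [0.1, 0, -0.2],
    [0.1, 0, -0.2],
    [0.1, 0, -0.2]
  ],
  "gripper": [0.3, 0.3, 0.3, 0.3, 0.3, 0.3, 0.3, 0.3, 0.3]
}}

```text
t: 23.65
ee_pos: [0.575, 0.3001, 0.0341]
eef_rot: [-1.571, -0.0, -0.001]
wrist_force: [-0.9, -1.0, 1.3]
grip_width: 0.0395
```

Request:
{"op": "play_rows", "data": {
  "xyz": [
    [0, 0.05, 0],
    [0, 0.08, 0],
    [0, 0.08, 0]
  ],
  "angular": [
    [0, 0, 0],
    [0, 0, 0],
    [0, 0, 0]
  ],
  "gripper": [0.3, 0.3, 0.3]
}}

```text
t: 23.9
ee_pos: [0.575, 0.3001, 0.034]
eef_rot: [-1.571, -0.0, -0.0]
wrist_force: [-2.5, -1.4, 6.9]
grip_width: 0.0395
```

Request:
{"op": "play_rows", "data": {
  "xyz": [
    [0, 0, 0],
    [0, 0, 0],
    [0, 0, 0],
    [0, 0, 0],
    [0, 0, 0],
    [0, -1, 0],
    [0, -3, 0],
    [0, -6, 0],
    [0, -9.5, 0],
    [0, -13.5, 0],
    [0, -17, 0],
    [0, -20, 0]
  ],
  "angular": [
    [0, 0, 0],
    [0, 0, 0],
    [0, 0, 0],
    [0, 0, 0],
    [0, 0, 0],
    [0, 0, 0],
    [0, 0, 0],
    [0, 0, 0],
    [0, 0, 0],
    [0, 0, 0],
    [0, 0, 0],
    [0, 0, 0]
  ],
  "gripper": [0.6, 0.7, 0.9, 1, 1, 1, 1, 1, 1, 1, 1, 1]
}}

```text
t: 24.9
ee_pos: [0.5753, 0.3004, 0.2378]
eef_rot: [-1.57, -0.002, -0.002]
wrist_force: [0.7, 0.6, -0.6]
grip_width: 0.0855
```

Run:
```python
from h import *
go(562,-238,235,9.4)
im=read_camera("side");cv2.imwrite("pics/sd10.png",im[:,:,::-1])
```

```text
t 24.9 pos [575.3 300.4 237.8] yaw -0.01 F [ 0.7  0.6 -0.6] w 85.5
shift cm [ -1.32   0.21 -53.84] ang [-0.05 -9.41  0.17]
```

View pics/sd10.png

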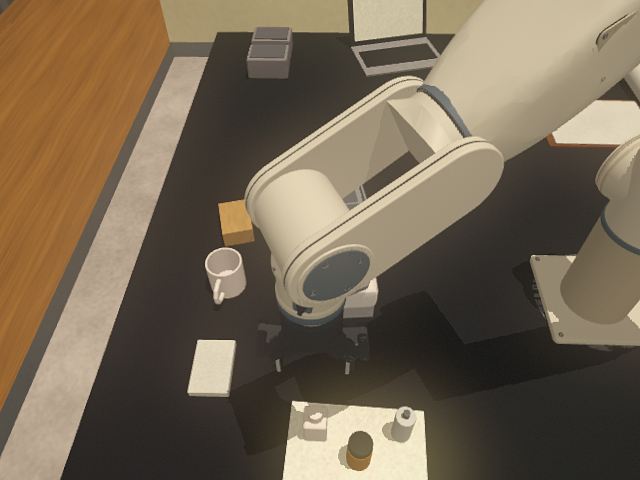

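Request:
{"op": "play_rows", "data": {
  "xyz": [
    [0, 0, -1.5],
    [0, 0, -4.5],
    [0, 0, -8.5],
    [-0.1, 0, -12.5],
    [-0.3, 0, -16.5],
    [-0.4, 0, -20.5],
    [-0.5, 0, -24.5],
    [-0.6, 0, -28.5],
    [-0.7, 0, -32.5],
    [-0.8, 0, -36.5],
    [-0.9, 0, -40.5],
    [-1.1, 0, -44.5]
  ],
  "angular": [
    [0, 0, 0],
    [0, -1, 0],
    [0, -2, 0],
    [0, -3, 0],
    [0, -4, 0],
    [0, -5, 0],
    [0, -6, 0],
    [0, -7, 0],
    [0, -8, 0],
    [0, -9, 0],
    [0, -9.4, 0],
    [0, -9.4, 0]
  ],
  "gripper": [1, 1, 1, 1, 1, 1, 1, 1, 1, 0.8, 0.8, 0.65]
}}

```text
t: 25.95
ee_pos: [0.5659, -0.1456, 0.2415]
eef_rot: [-1.563, -0.137, 0.12]
wrist_force: [0.9, 0.7, -0.6]
grip_width: 0.0578
```

Request:
{"op": "play_rows", "data": {
  "xyz": [
    [0, 0, -3],
    [0, 0, -5.5],
    [0, 0, -7.5],
    [0, 0, -8.6],
    [0, 0, -9],
    [0, 0, -9],
    [0, 0, -9]
  ],
  "angular": [
    [0, 0, 0],
    [0, 0, 0.1],
    [0, 0, 0.1],
    [0, 0, 0.1],
    [0, 0, 0.1],
    [0, 0, 0.1],
    [0, 0, 0.1]
  ],
  "gripper": [0.65, 0.65, 0.65, 0.65, 0.65, 0.65, 0.65]
}}

```text
t: 26.53
ee_pos: [0.5801, -0.2335, 0.241]
eef_rot: [-1.562, -0.135, 0.123]
wrist_force: [-1.2, 0.6, -0.3]
grip_width: 0.0556
```

Run:
```python
from h import *
go(562,-278,35,9.4)
s=observe();np.save("s11.npy",s,allow_pickle=True)
im=read_camera("wrist");np.save("w11.npy",im);cv2.imwrite("pics/w11.png",im[:,:,::-1])
```

```text
t 26.53 pos [ 580.1 -233.5  241. ] yaw 9.42 F [-1.2  0.6 -0.3] w 55.6
shift cm [-2.69 20.56 -4.17] ang [-0.24  0.02  0.49]
```

View pics/w11.png

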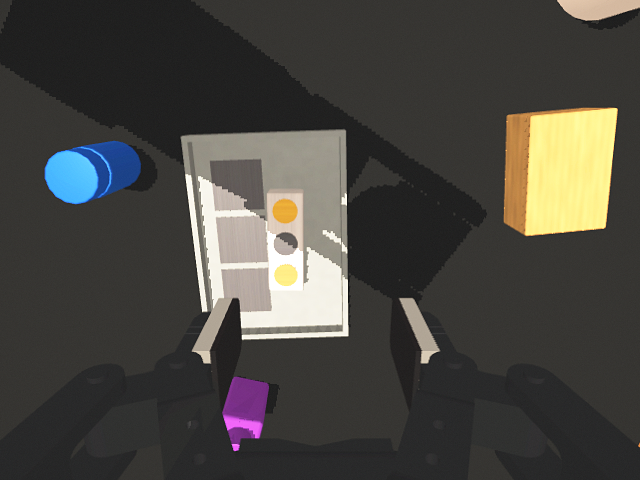

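Whole tray visible with the bar at about (286,240); I'll measure the bar and marks again.

Run:
```python
from h import *
s=np.load("s11.npy",allow_pickle=True).item();im=np.load("w11.npy")
cv2.imwrite("pics/w11z.png",cv2.resize(im[125:345,175:355],None,fx=2.7,fy=2.7,interpolation=cv2.INTER_CUBIC)[:,:,::-1])
hsv=cv2.cvtColor(im,cv2.COLOR_RGB2HSV)
m=((hsv[...,1]>130)&(hsv[...,2]>100)).astype(np.uint8);m[:190]=0;m[300:]=0;m[:,:268]=0;m[:,306:]=0
n,l,st,ce=cv2.connectedComponentsWithStats(m)
C=[c for c,a in zip(ce[1:],st[1:,4]) if a>150];print(C)
q=plane("wrist",C,.028,s)[:,:2]*1000;print(q,q.mean(0),np.linalg.norm(q[0]-q[-1]))
v=q[0]-q[-1];print(np.degrees(np.arctan2(v[1],v[0]))-90)
```

```text
[array([284.49152542, 210.625     ])]
[[ 557.23284497 -248.33501913]] [ 557.23284497 -248.33501913] 0.0
-90.0
```

View pics/w11z.png

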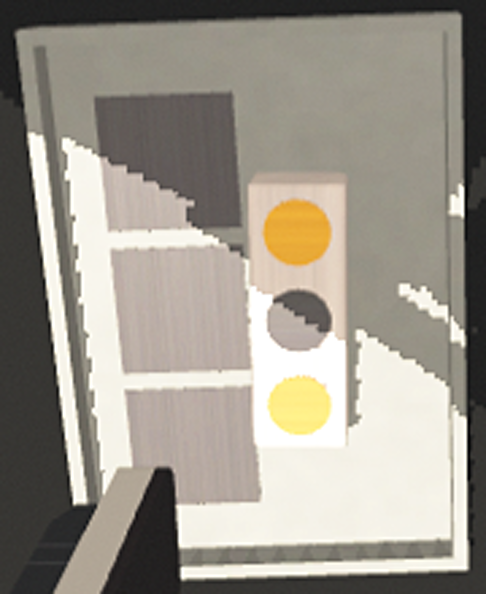

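Run:
```python
from h import *
s=np.load("s11.npy",allow_pickle=True).item()
W=lambda p,z:plane("wrist",np.array(p)/2.7+[175,125]-.3,z,s)[:,:2]*1000
e=lambda v:np.degrees(np.arctan2(v[1],v[0]))
q=W([(297,232),(299,320),(300,405)],.028);print(q,q.mean(0),e(q[0]-q[2])-90)
q=W([(248,184),(346,184),(346,446),(255,445)],.028);print(q,q.mean(0),e(q[0]-q[3])-90,e(q[1]-q[2])-90,e(q[1]-q[0]),e(q[2]-q[3]))
for m in ([(95,96),(232,93),(240,228),(106,232)],[(110,248),(245,246),(252,371),(122,374)],[(127,388),(255,386),(262,500),(138,503)]):
    q=W(m,.006);print("mark",q.mean(0).round(1))
go(562.3,-278.5,100,9.2)
```

```text
[[ 557.41282404 -248.3065783 ]
 [ 562.31876204 -277.84548786]
 [ 566.96553821 -307.79798163]] [ 562.23237476 -277.98334926] 9.122286053871917
[[ 539.71002996 -235.22105508]
 [ 570.63848676 -230.18110055]
 [ 584.71022889 -320.27531633]
 [ 553.82864473 -324.8833953 ]] [ 562.22184758 -277.64021681] 8.948560912235067 8.877257716468534 9.255297466686129 8.48692444268349
mark [ 510.6 -237.2]
mark [ 521.1 -288.3]
mark [ 531.7 -338.6]
t 26.58 pos [ 580.2 -233.3  241.1] yaw 9.45 F [ 0.8  0.  -0.6] w 55.4
shift cm [-2.63 14.07 -4.22] ang [-0.23  0.25  0.49]
```

Request:
{"op": "play_rows", "data": {
  "xyz": [
    [-0.5, 0.5, -0.8],
    [-1.3, 2, -2],
    [-2, 4, -3.2],
    [-2.5, 6.5, -4],
    [-2.63, 9, -4.15],
    [-2.63, 11.5, -4.15],
    [-2.63, 13.5, -4.15],
    [-2.63, 15.5, -4.15],
    [-2.63, 17, -4.15],
    [-2.63, 18, -4.15],
    [-2.63, 18, -4.15]
  ],
  "angular": [
    [0, 0.1, 0.1],
    [-0.1, 0.2, 0.2],
    [-0.2, 0.4, 0.4],
    [-0.2, 0.45, 0.5],
    [-0.2, 0.45, 0.5],
    [-0.2, 0.45, 0.5],
    [-0.2, 0.45, 0.5],
    [-0.2, 0.45, 0.5],
    [-0.2, 0.45, 0.5],
    [-0.2, 0.45, 0.5],
    [-0.2, 0.45, 0.5]
  ],
  "gripper": [0.65, 0.65, 0.65, 0.65, 0.65, 0.65, 0.65, 0.65, 0.65, 0.65, 0.65]
}}

```text
t: 27.5
ee_pos: [0.561, -0.2764, 0.0583]
eef_rot: [-1.565, -0.121, 0.127]
wrist_force: [0.1, 0.5, 1.0]
grip_width: 0.0559
```

Run:
```python
from h import *
go(562.2,-277.8,11,9.0)
s=observe();im=read_camera("wrist");cv2.imwrite("pics/w12.png",im[:,:,::-1])
```

```text
t 27.5 pos [ 561.  -276.4   58.3] yaw 9.05 F [0.1 0.5 1. ] w 55.9
shift cm [ 0.11  4.73 -0.18] ang [-0.17  0.05 -0.2 ]
```

View pics/w12.png

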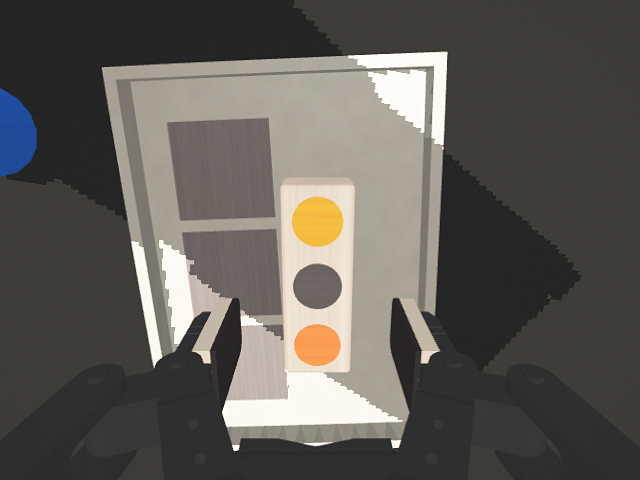

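Request:
{"op": "play_rows", "data": {
  "xyz": [
    [0.05, 0.7, -0.1],
    [0.1, 1.6, -0.18],
    [0.1, 2.6, -0.18],
    [0.1, 3.5, -0.18],
    [0.1, 4.1, -0.18],
    [0.1, 4.5, -0.18],
    [0.1, 4.7, -0.18],
    [0.1, 4.7, -0.18]
  ],
  "angular": [
    [-0.1, 0, -0.1],
    [-0.2, 0, -0.2],
    [-0.2, 0, -0.2],
    [-0.2, 0, -0.2],
    [-0.2, 0, -0.2],
    [-0.2, 0, -0.2],
    [-0.2, 0, -0.2],
    [-0.2, 0, -0.2]
  ],
  "gripper": [0.65, 0.65, 0.65, 0.65, 0.65, 0.65, 0.65, 0.65]
}}

```text
t: 28.22
ee_pos: [0.5628, -0.2783, 0.0122]
eef_rot: [-1.568, -0.125, 0.123]
wrist_force: [0.3, -0.9, 0.0]
grip_width: 0.0556
```

Request:
{"op": "play_rows", "data": {
  "xyz": [
    [0, 0, 0],
    [0, 0, 0],
    [0, 0, 0],
    [0, 0, 0],
    [0, 0, 0],
    [0, 0, 0]
  ],
  "angular": [
    [0, 0, 0],
    [0, 0, 0],
    [0, 0, 0],
    [0, 0, 0],
    [0, 0, 0],
    [0, 0, 0]
  ],
  "gripper": [0.5, 0.4, 0.3, 0.2, 0.2, 0.2],
  "grip_force": 60
}}

```text
t: 28.72
ee_pos: [0.5631, -0.2785, 0.0127]
eef_rot: [-1.569, -0.125, 0.123]
wrist_force: [-1.0, 0.1, 5.3]
grip_width: 0.0307
```

Run:
```python
from h import *
go(562.2,-277.8,11,9.0)
```

```text
t 28.72 pos [ 563.1 -278.5   12.7] yaw 9.04 F [-1.   0.1  5.3] w 30.7
shift cm [-0.08  0.17  0.08] ang [0.1  0.04 0.1 ]
```

Request:
{"op": "play_rows", "data": {
  "xyz": [
    [0, -0.3, 0],
    [0, -1, 0],
    [0, -2.2, 0],
    [0, -4, 0],
    [0, -6.2, 0],
    [0, -8.8, 0],
    [0, -11.4, 0],
    [0, -13.8, 0],
    [0, -15.8, 0],
    [0, -17.2, 0],
    [0, -18, 0],
    [0, -18, 0]
  ],
  "angular": [
    [0, 0, 0],
    [0, 0, 0],
    [0, 0, 0],
    [0, 0, 0],
    [0, 0, 0],
    [0, 0, 0],
    [0, 0, 0],
    [0, 0, 0],
    [0, 0, 0],
    [0, 0, 0],
    [0, 0, 0],
    [0, 0, 0]
  ],
  "gripper": [0.2, 0.2, 0.2, 0.2, 0.2, 0.2, 0.2, 0.2, 0.2, 0.2, 0.2, 0.2]
}}

```text
t: 29.72
ee_pos: [0.5637, -0.2787, 0.1954]
eef_rot: [-1.571, -0.128, 0.12]
wrist_force: [0.8, -0.9, -3.1]
grip_width: 0.0304
```

Run:
```python
from h import *
go(537.2,6.6,190,5.05)
im=read_camera("wrist");cv2.imwrite("pics/w13.png",im[:,:,::-1])
```

```text
t 29.72 pos [ 563.7 -278.7  195.4] yaw 9.04 F [ 0.8 -0.9 -3.1] w 30.4
shift cm [ 1.87  0.44 28.59] ang [0.22 3.99 0.28]
```

View pics/w13.png

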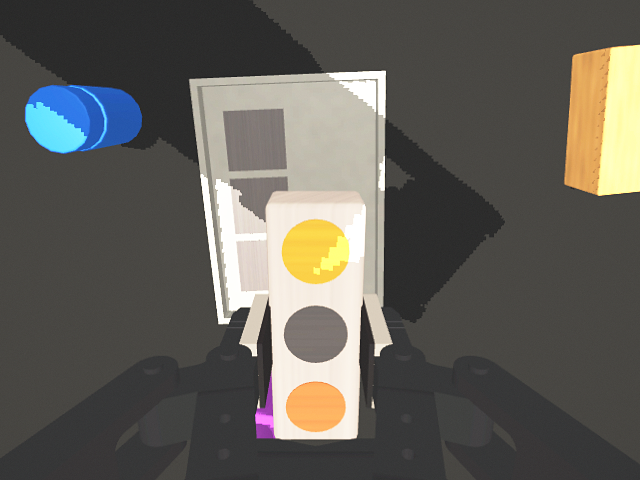

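Run:
```python
from h import *
s=observe();M=R.from_rotvec(s["eef_rot"]).as_matrix()
P=plane("wrist",[(315.5,250),(316,334.5),(316,407)],s["ee_pos"][2]+.0153,s)
print(((P-s["ee_pos"])@M*1000).round(1))
```

```text
[[  0.1 -15.4  30.7]
 [  0.3 -15.3  -0.3]
 [  0.3 -15.2 -30.7]]
```

Request:
{"op": "play_rows", "data": {
  "xyz": [
    [0.05, 0, 0.8],
    [0.15, 0, 2.5],
    [0.35, 0, 5],
    [0.6, 0, 8.5],
    [0.85, 0, 12],
    [1.1, 0, 15.5],
    [1.3, 0, 19],
    [1.5, 0, 22.5],
    [1.7, 0, 25.2],
    [1.8, 0.1, 27.2],
    [1.87, 0.2, 28.3],
    [1.87, 0.3, 28.6]
  ],
  "angular": [
    [0, 0, 0],
    [0, 0.3, 0],
    [0, 0.6, 0],
    [0, 1, 0],
    [0, 1.5, 0],
    [0.1, 2, 0.1],
    [0.1, 2.5, 0.1],
    [0.1, 3, 0.2],
    [0.2, 3.5, 0.2],
    [0.2, 3.9, 0.2],
    [0.2, 4, 0.3],
    [0.2, 4, 0.3]
  ],
  "gripper": [0.2, 0.2, 0.2, 0.2, 0.2, 0.2, 0.2, 0.2, 0.2, 0.2, 0.2, 0.2]
}}

```text
t: 30.77
ee_pos: [0.5355, 0.0089, 0.189]
eef_rot: [-1.569, -0.068, 0.074]
wrist_force: [-0.8, -0.7, -1.7]
grip_width: 0.0302
```

Run:
```python
from h import *
go(537.2,6.6,107,5.05)
s=observe();im=read_camera("wrist");cv2.imwrite("pics/w14.png",im[:,:,::-1])
```

```text
t 30.77 pos [535.5   8.9 189. ] yaw 5.18 F [-0.8 -0.7 -1.7] w 30.2
shift cm [ 0.19  8.2  -0.25] ang [-0.07  0.13 -0.25]
```

View pics/w14.png

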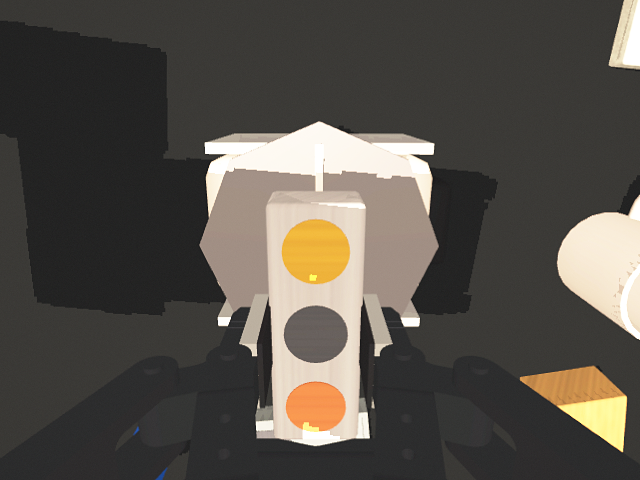

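Request:
{"op": "play_rows", "data": {
  "xyz": [
    [0.1, 0.6, -0.1],
    [0.19, 1.6, -0.25],
    [0.19, 2.8, -0.25],
    [0.19, 4, -0.25],
    [0.19, 5, -0.25],
    [0.19, 5.9, -0.25],
    [0.19, 6.6, -0.25],
    [0.19, 7, -0.25],
    [0.19, 7.2, -0.25],
    [0.19, 7.2, -0.25]
  ],
  "angular": [
    [0, 0.1, -0.1],
    [-0.1, 0.1, -0.2],
    [-0.1, 0.1, -0.2],
    [-0.1, 0.1, -0.2],
    [-0.1, 0.1, -0.2],
    [-0.1, 0.1, -0.2],
    [-0.1, 0.1, -0.2],
    [-0.1, 0.1, -0.2],
    [-0.1, 0.1, -0.2],
    [-0.1, 0.1, -0.2]
  ],
  "gripper": [0.2, 0.2, 0.2, 0.2, 0.2, 0.2, 0.2, 0.2, 0.2, 0.2]
}}

```text
t: 31.65
ee_pos: [0.5374, 0.0058, 0.1167]
eef_rot: [-1.57, -0.069, 0.07]
wrist_force: [1.1, 0.3, -2.1]
grip_width: 0.0307
```

Run:
```python
from h import *
go(537.2,6.6,107,5.05)
s=observe();
import scipy
P=plane("wrist",[(0,0)],.1,s)
# projected ideal line ends on plate for check
a=np.radians(5.05);u=np.array([-np.sin(a),np.cos(a),0])
print(proj("wrist",[np.array([.5372,.0066,.1])+u*t for t in(.05,.065)],s))
im=read_camera("wrist");cv2.imwrite("pics/w15.png",im[:,:,::-1])
```

```text
t 31.65 pos [537.4   5.8 116.7] yaw 5.05 F [ 1.1  0.3 -2.1] w 30.7
shift cm [-0.01  0.97  0.08] ang [ 0.04  0.   -0.06]
[[314.67041483 172.90486295]
 [314.62326698 132.728511  ]]
```

View pics/w15.png

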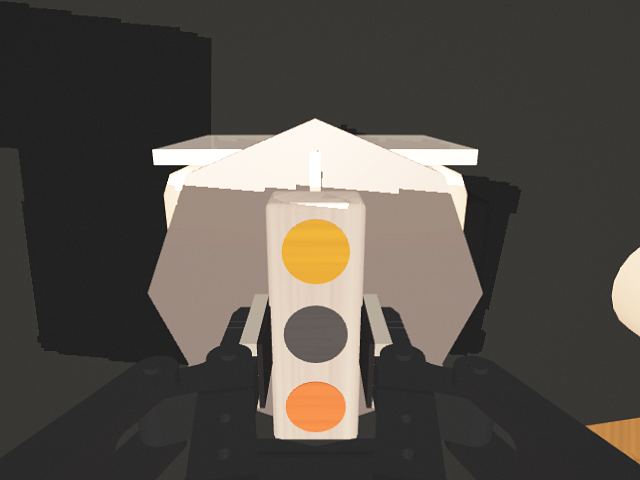

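Line at column 315, bar centred on it. Lower gently.

Request:
{"op": "play_rows", "data": {
  "xyz": [
    [0, 0.25, 0.05],
    [0, 0.5, 0.05],
    [0, 0.7, 0.05],
    [0, 0.8, 0.05],
    [0, 0.9, 0.05],
    [0, 0.97, 0.05],
    [0, 1.0, 0.05],
    [0, 1.0, 0.05]
  ],
  "angular": [
    [0, 0, 0],
    [0, 0, 0],
    [0, 0, 0],
    [0, 0, 0],
    [0, 0, 0],
    [0, 0, 0],
    [0, 0, 0],
    [0, 0, 0]
  ],
  "gripper": [0.2, 0.2, 0.2, 0.2, 0.2, 0.2, 0.2, 0.2]
}}

```text
t: 32.37
ee_pos: [0.5376, 0.0063, 0.107]
eef_rot: [-1.57, -0.069, 0.07]
wrist_force: [0.8, 0.1, -1.7]
grip_width: 0.0301
```

Request:
{"op": "play_rows", "data": {
  "xyz": [
    [0, 0.04, 0],
    [0, 0.08, 0],
    [0, 0.12, 0],
    [0, 0.12, 0]
  ],
  "angular": [
    [0, 0, 0],
    [0, 0, 0],
    [0, 0, 0],
    [0, 0, 0]
  ],
  "gripper": [0.2, 0.2, 0.2, 0.2]
}}

```text
t: 32.7
ee_pos: [0.5377, 0.0064, 0.1067]
eef_rot: [-1.57, -0.069, 0.069]
wrist_force: [-4.0, 0.0, 7.3]
grip_width: 0.0305
```

Request:
{"op": "play_rows", "data": {
  "xyz": [
    [0, 0, 0],
    [0, 0, 0],
    [0, 0, 0],
    [0, 0, 0],
    [0, 0, 0],
    [0, -0.8, 0],
    [0, -2.2, 0],
    [0, -4.5, 0],
    [0, -7, 0],
    [0, -9.5, 0],
    [0, -11.5, 1],
    [0, -12.5, 2.5]
  ],
  "angular": [
    [0, 0, 0],
    [0, 0, 0],
    [0, 0, 0],
    [0, 0, 0],
    [0, 0, 0],
    [0, 0, 0],
    [0, 0, 0],
    [0, 0, 0],
    [0, 0, 0],
    [0, 0, 0],
    [0, 0, 0],
    [0, 0, 0]
  ],
  "gripper": [0.4, 0.5, 0.6, 0.7, 0.7, 0.7, 0.7, 0.7, 0.8, 0.9, 1, 1],
  "grip_force": 40
}}

```text
t: 33.7
ee_pos: [0.5369, 0.0309, 0.2352]
eef_rot: [-1.571, -0.072, 0.065]
wrist_force: [0.7, 1.0, -0.8]
grip_width: 0.0857
```

Run:
```python
from h import *
go(500,300,260,0)
s=observe();np.save("s16.npy",s,allow_pickle=True)
im=read_camera("wrist");np.save("w16.npy",im);cv2.imwrite("pics/w16.png",im[:,:,::-1])
```

```text
t 33.7 pos [536.9  30.9 235.2] yaw 4.97 F [ 0.7  1.  -0.8] w 85.7
shift cm [-1.33 -2.52 27.13] ang [0.06 4.97 0.25]
```

View pics/w16.png

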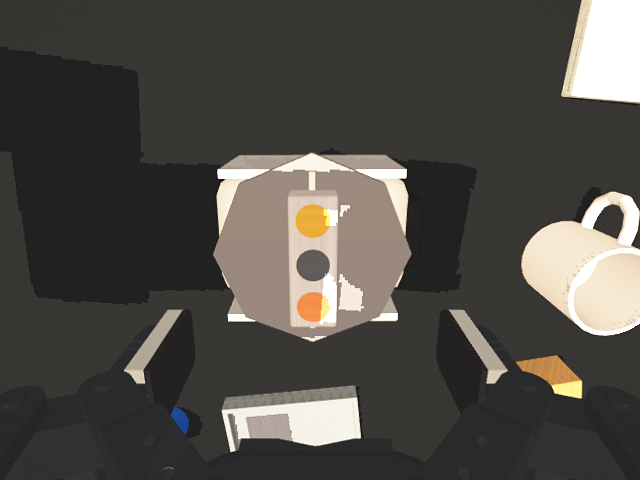

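Run:
```python
from h import *
s=np.load("s16.npy",allow_pickle=True).item()
q=plane("wrist",[(313,221),(313,265),(313.5,307)],.122,s)[:,:2]*1000
v=q[0]-q[2];print(q,np.degrees(np.arctan2(v[1],v[0]))-90)
o=plane("wrist",[(213,254),(411,254),(312.5,153),(313.5,341)],.1,s)[:,:2]*1000;print(o,o.mean(0))
```

```text
[[535.56810048  36.35503083]
 [538.08613302   6.57723141]
 [540.99054154 -23.75635789]] 5.154503760565035
[[ 4.67698830e+02  3.92528598e-01]
 [ 6.07213992e+02  1.21940894e+01]
 [ 5.31826649e+02  7.64922547e+01]
 [ 5.44349858e+02 -6.32229104e+01]] [537.7723324    6.46399057]
```

Run:
```python
from h import *
go(426.8,299.6,235,0)
```

```text
t 33.75 pos [537.2  33.4 236.1] yaw 5.02 F [1.  1.5 1.6] w 85.5
shift cm [-8.66  0.06 27.49] ang [-0.02  5.02  0.34]
```

Request:
{"op": "play_rows", "data": {
  "xyz": [
    [-0.5, 0, 1.2],
    [-1.2, 0, 3.8],
    [-2.2, 0, 7],
    [-3.5, 0, 11],
    [-4.7, 0, 15],
    [-6, 0, 19],
    [-7.1, 0, 22.5],
    [-8, 0, 25.2],
    [-8.5, 0, 27],
    [-8.66, 0, 27.5],
    [-8.66, 0, 27.5],
    [-8.66, 0, 27.5]
  ],
  "angular": [
    [0, 0.3, 0],
    [0, 0.8, 0],
    [0, 1.5, 0],
    [0, 2.2, 0],
    [0, 3, 0.1],
    [0, 3.8, 0.2],
    [0, 4.5, 0.3],
    [0, 5, 0.3],
    [0, 5, 0.3],
    [0, 5, 0.3],
    [0, 5, 0.3],
    [0, 5, 0.3]
  ],
  "gripper": [1, 1, 1, 1, 1, 1, 1, 1, 1, 1, 1, 1]
}}

```text
t: 34.75
ee_pos: [0.4268, 0.2993, 0.2355]
eef_rot: [-1.571, -0.001, 0.001]
wrist_force: [0.3, -0.3, 0.4]
grip_width: 0.0852
```

Run:
```python
from h import *
go(426.8,299.6,33.5,0)
s=observe();im=read_camera("wrist");cv2.imwrite("pics/w17.png",im[:,:,::-1])
```

```text
t 34.75 pos [426.8 299.3 235.5] yaw 0.06 F [ 0.3 -0.3  0.4] w 85.2
shift cm [-1.00e-02  2.02e+01  4.00e-02] ang [0.01 0.06 0.03]
```

View pics/w17.png

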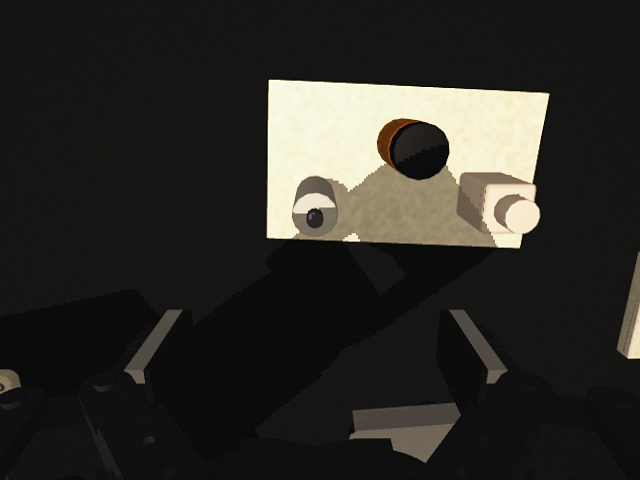

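Request:
{"op": "play_rows", "data": {
  "xyz": [
    [0, 1, 0],
    [0, 3.5, 0],
    [0, 6.5, 0],
    [0, 9.5, 0],
    [0, 12.3, 0],
    [0, 14.8, 0],
    [0, 16.8, 0],
    [0, 18.4, 0],
    [0, 19.4, 0],
    [0, 20, 0],
    [0, 20.2, 0],
    [0, 20.2, 0]
  ],
  "angular": [
    [0, 0, 0],
    [0, 0, 0],
    [0, 0, 0],
    [0, 0, 0],
    [0, 0, 0],
    [0, 0, 0],
    [0, 0, 0],
    [0, 0, 0],
    [0, 0, 0],
    [0, 0, 0],
    [0, 0, 0],
    [0, 0, 0]
  ],
  "gripper": [1, 1, 1, 1, 1, 1, 1, 1, 1, 1, 1, 1]
}}

```text
t: 35.8
ee_pos: [0.4274, 0.2985, 0.0334]
eef_rot: [-1.571, 0.0, -0.001]
wrist_force: [-0.3, 1.7, -0.1]
grip_width: 0.0853
```

Request:
{"op": "play_rows", "data": {
  "xyz": [
    [0, 0, 0],
    [0, 0, 0],
    [0, 0, 0],
    [0, 0, 0],
    [0, 0, 0],
    [0, 0, 0]
  ],
  "angular": [
    [0, 0, 0],
    [0, 0, 0],
    [0, 0, 0],
    [0, 0, 0],
    [0, 0, 0],
    [0, 0, 0]
  ],
  "gripper": [0.6, 0.5, 0.4, 0.3, 0.2, 0.2]
}}

```text
t: 36.3
ee_pos: [0.4275, 0.2987, 0.034]
eef_rot: [-1.571, -0.0, -0.001]
wrist_force: [-0.5, -0.0, 6.4]
grip_width: 0.0332
```

Request:
{"op": "play_rows", "data": {
  "xyz": [
    [0, -0.5, 0],
    [0, -1.5, 0],
    [0, -3, 0],
    [0, -5, 0],
    [0, -7.5, 0],
    [0, -10, 0],
    [0, -12.5, 0],
    [0, -15, 0],
    [0, -17, 0],
    [0, -18.5, 0],
    [0, -19.5, 0],
    [0, -20, 0]
  ],
  "angular": [
    [0, 0, 0],
    [0, 0, 0],
    [0, 0, 0],
    [0, 0, 0],
    [0, 0, 0],
    [0, 0, 0],
    [0, 0, 0],
    [0, 0, 0],
    [0, 0, 0],
    [0, 0, 0],
    [0, 0, 0],
    [0, 0, 0]
  ],
  "gripper": [0.2, 0.2, 0.2, 0.2, 0.2, 0.2, 0.2, 0.2, 0.2, 0.2, 0.2, 0.2]
}}

```text
t: 37.3
ee_pos: [0.4277, 0.2989, 0.2359]
eef_rot: [-1.569, -0.002, -0.003]
wrist_force: [0.6, -0.2, -2.0]
grip_width: 0.033
```

Run:
```python
from h import *
go(512.2,-237.3,235,11.3)
```

```text
t 37.3 pos [427.7 298.9 235.9] yaw -0.02 F [ 0.6 -0.2 -2. ] w 33.0
shift cm [ 8.470e+00  4.000e-02 -5.362e+01] ang [ -0.07 -11.32   0.18]
```

Request:
{"op": "play_rows", "data": {
  "xyz": [
    [0.1, 0, -1],
    [0.5, 0, -3],
    [1, 0, -6],
    [1.5, 0, -9.5],
    [2.1, 0, -13.5],
    [2.8, 0, -17.5],
    [3.4, 0, -21.5],
    [4, 0, -25.5],
    [4.7, 0, -29.5],
    [5.3, 0, -33.5],
    [5.9, 0, -37.5],
    [6.6, 0, -41.5]
  ],
  "angular": [
    [0, 0, 0],
    [0, -1, 0],
    [0, -2, 0],
    [0, -3, 0],
    [0, -4, 0],
    [0, -5, 0],
    [0, -6, 0],
    [0, -7, 0],
    [0, -8, 0],
    [0, -9, 0],
    [0, -10, 0.1],
    [0, -11.3, 0.1]
  ],
  "gripper": [0.2, 0.2, 0.2, 0.2, 0.2, 0.2, 0.2, 0.2, 0.2, 0.2, 0.2, 0.2]
}}

```text
t: 38.3
ee_pos: [0.4921, -0.1185, 0.2344]
eef_rot: [-1.563, -0.154, 0.156]
wrist_force: [0.7, 0.8, -2.0]
grip_width: 0.0335
```

Run:
```python
from h import *
go(512.3,-238.2,36,11.3)
```

```text
t 38.3 pos [ 492.1 -118.5  234.4] yaw 11.31 F [ 0.7  0.8 -2. ] w 33.5
shift cm [ -0.35  19.82 -12.18] ang [-0.11  0.01 -0.04]
```

Request:
{"op": "play_rows", "data": {
  "xyz": [
    [-0.1, 0, -4],
    [-0.2, 0, -7.5],
    [-0.3, 0.3, -10.3],
    [-0.35, 1.2, -11.8],
    [-0.35, 3.5, -12.2],
    [-0.35, 6.5, -12.2],
    [-0.35, 9.5, -12.2],
    [-0.35, 12, -12.2],
    [-0.35, 14.2, -12.2],
    [-0.35, 16, -12.2],
    [-0.35, 17, -12.2],
    [-0.35, 17.4, -12.2]
  ],
  "angular": [
    [0, 0, 0],
    [0, 0, 0],
    [-0.1, 0, 0],
    [-0.1, 0, 0],
    [-0.1, 0, 0],
    [-0.1, 0, 0],
    [-0.1, 0, 0],
    [-0.1, 0, 0],
    [-0.1, 0, 0],
    [-0.1, 0, 0],
    [-0.1, 0, 0],
    [-0.1, 0, 0]
  ],
  "gripper": [0.2, 0.2, 0.2, 0.2, 0.2, 0.2, 0.2, 0.2, 0.2, 0.2, 0.2, 0.2]
}}

```text
t: 39.3
ee_pos: [0.5103, -0.2374, 0.0576]
eef_rot: [-1.562, -0.151, 0.159]
wrist_force: [-0.1, -0.1, -1.5]
grip_width: 0.0328
```

Run:
```python
from h import *
go(512.3,-238.2,36,11.3)
```

```text
t 39.3 pos [ 510.3 -237.4   57.6] yaw 11.33 F [-0.1 -0.1 -1.5] w 32.8
shift cm [ 0.19  2.16 -0.13] ang [-0.19  0.03 -0.26]
```

Request:
{"op": "play_rows", "data": {
  "xyz": [
    [0.1, 0.2, -0.05],
    [0.19, 0.5, -0.1],
    [0.19, 0.9, -0.1],
    [0.19, 1.3, -0.1],
    [0.19, 1.6, -0.1],
    [0.19, 1.85, -0.1],
    [0.19, 2.0, -0.1],
    [0.19, 2.1, -0.1],
    [0.19, 2.1, -0.1]
  ],
  "angular": [
    [-0.1, 0, -0.1],
    [-0.2, 0, -0.2],
    [-0.2, 0, -0.25],
    [-0.2, 0, -0.25],
    [-0.2, 0, -0.25],
    [-0.2, 0, -0.25],
    [-0.2, 0, -0.25],
    [-0.2, 0, -0.25],
    [-0.2, 0, -0.25]
  ],
  "gripper": [0.2, 0.2, 0.2, 0.2, 0.2, 0.2, 0.2, 0.2, 0.2]
}}

```text
t: 40.05
ee_pos: [0.5123, -0.2379, 0.0365]
eef_rot: [-1.565, -0.155, 0.156]
wrist_force: [0.7, -1.0, -1.9]
grip_width: 0.0331
```

Run:
```python
from h import *
go(512.3,-238.2,36,11.3)
```

```text
t 40.05 pos [ 512.3 -237.9   36.5] yaw 11.33 F [ 0.7 -1.  -1.9] w 33.1
shift cm [-0.    0.05 -0.03] ang [ 0.01  0.03 -0.02]
```

Request:
{"op": "play_rows", "data": {
  "xyz": [
    [0, 0.04, 0],
    [0, 0.08, 0],
    [0, 0.12, 0],
    [0, 0.15, 0],
    [0, 0.15, 0]
  ],
  "angular": [
    [0, 0, 0],
    [0, 0, 0],
    [0, 0, 0],
    [0, 0, 0],
    [0, 0, 0]
  ],
  "gripper": [0.2, 0.2, 0.2, 0.2, 0.2]
}}

```text
t: 40.47
ee_pos: [0.5124, -0.2381, 0.0361]
eef_rot: [-1.566, -0.155, 0.155]
wrist_force: [-2.4, 1.0, 9.1]
grip_width: 0.0329
```

Request:
{"op": "play_rows", "data": {
  "xyz": [
    [0, 0, 0],
    [0, 0, 0],
    [0, 0, 0],
    [0, 0, 0],
    [0, 0, 0],
    [0, -1, 0],
    [0, -3, 0],
    [0, -6, 0],
    [0, -9.5, 0],
    [0, -13.5, 0],
    [0, -17, 0],
    [0, -20, 0]
  ],
  "angular": [
    [0, 0, 0],
    [0, 0, 0],
    [0, 0, 0],
    [0, 0, 0],
    [0, 0, 0],
    [0, 0, 0],
    [0, 0, 0],
    [0, 0, 0],
    [0, 0, 0],
    [0, 0, 0],
    [0, 0, 0],
    [0, 0, 0]
  ],
  "gripper": [0.5, 0.7, 0.9, 1, 1, 1, 1, 1, 1, 1, 1, 1]
}}

```text
t: 41.47
ee_pos: [0.5126, -0.2381, 0.2396]
eef_rot: [-1.567, -0.157, 0.154]
wrist_force: [-0.2, -0.8, -0.3]
grip_width: 0.0855
```

Run:
```python
from h import *
go(500.6,345.6,235,0)
s=observe();im=read_camera("wrist");cv2.imwrite("pics/w18.png",im[:,:,::-1])
```

```text
t 41.47 pos [ 512.6 -238.1  239.6] yaw 11.33 F [-0.2 -0.8 -0.3] w 85.5
shift cm [10.28  0.36 57.47] ang [ 0.1  11.33  0.12]
```

View pics/w18.png

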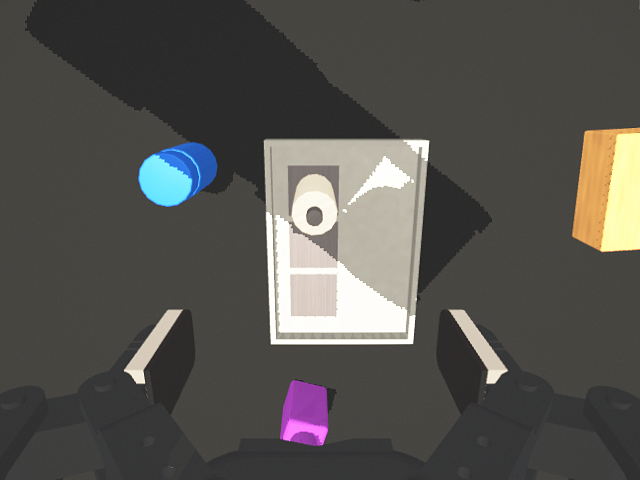

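Run:
```python
from h import *
s=observe()
print((plane("wrist",[(314.5,215.5)],.1,s)*1000).round(1),(plane("wrist",[(315,213)],.086,s)*1000).round(1))
```

```text
[[ 516.2 -239.2  100. ]] [[ 517.  -240.8   86. ]]
```

Request:
{"op": "play_rows", "data": {
  "xyz": [
    [0.2, 0, 1],
    [0.5, 0, 3],
    [1, 0, 6],
    [1.7, 0, 9.5],
    [2.4, 0, 13.5],
    [3.1, 0, 17.5],
    [3.8, 0, 21.5],
    [4.5, 0, 25.5],
    [5.2, 0, 29.5],
    [6, 0, 33.5],
    [6.7, 0, 37.5],
    [7.4, 0, 41.5]
  ],
  "angular": [
    [0, 0, 0],
    [0, 1, 0],
    [0, 2, 0],
    [0, 3, 0],
    [0, 4, 0],
    [0, 5, 0],
    [0, 6, 0],
    [0, 7, 0],
    [0, 8, 0],
    [0, 9, 0],
    [0, 10, 0],
    [0, 11.3, 0]
  ],
  "gripper": [1, 1, 1, 1, 1, 1, 1, 1, 1, 1, 1, 1]
}}

```text
t: 42.52
ee_pos: [0.505, 0.1843, 0.2423]
eef_rot: [-1.576, -0.007, -0.007]
wrist_force: [1.1, 0.2, -0.1]
grip_width: 0.0855
```

Run:
```python
from h import *
go(500.6,345.6,34,0)
```

```text
t 42.52 pos [505.  184.3 242.3] yaw -0.0 F [ 1.1  0.2 -0.1] w 85.5
shift cm [-0.62 20.73 16.25] ang [ 0.32 -0.    0.49]
```

Request:
{"op": "play_rows", "data": {
  "xyz": [
    [-0.2, 0, 4],
    [-0.4, 0, 8],
    [-0.5, 0.5, 12],
    [-0.6, 1.5, 14.8],
    [-0.6, 4, 16],
    [-0.6, 7, 16.2],
    [-0.6, 10, 16.2],
    [-0.6, 13, 16.2],
    [-0.6, 16, 16.2],
    [-0.6, 18.3, 16.2],
    [-0.6, 20, 16.2],
    [-0.6, 20.7, 16.2]
  ],
  "angular": [
    [0.1, 0, 0.1],
    [0.2, 0, 0.3],
    [0.3, 0, 0.5],
    [0.3, 0, 0.5],
    [0.3, 0, 0.5],
    [0.3, 0, 0.5],
    [0.3, 0, 0.5],
    [0.3, 0, 0.5],
    [0.3, 0, 0.5],
    [0.3, 0, 0.5],
    [0.3, 0, 0.5],
    [0.3, 0, 0.5]
  ],
  "gripper": [1, 1, 1, 1, 1, 1, 1, 1, 1, 1, 1, 1]
}}

```text
t: 43.52
ee_pos: [0.4981, 0.344, 0.031]
eef_rot: [-1.574, 0.004, 0.004]
wrist_force: [0.1, -0.5, -0.2]
grip_width: 0.0853
```

Run:
```python
from h import *
go(500.6,345.6,34,0)
s=observe();im=read_camera("wrist");cv2.imwrite("pics/w19.png",im[:,:,::-1])
go(500.6,345.6,34,0)
```

```text
t 43.52 pos [498.1 344.   31. ] yaw 0.0 F [ 0.1 -0.5 -0.2] w 85.3
shift cm [ 0.25 -0.3   0.16] ang [ 0.2   0.   -0.29]
t 43.57 pos [498.3 344.   31.1] yaw 0.0 F [ 0.  -0.4 -0.6] w 85.2
shift cm [ 0.22 -0.29  0.15] ang [ 0.2   0.   -0.28]
```

View pics/w19.png

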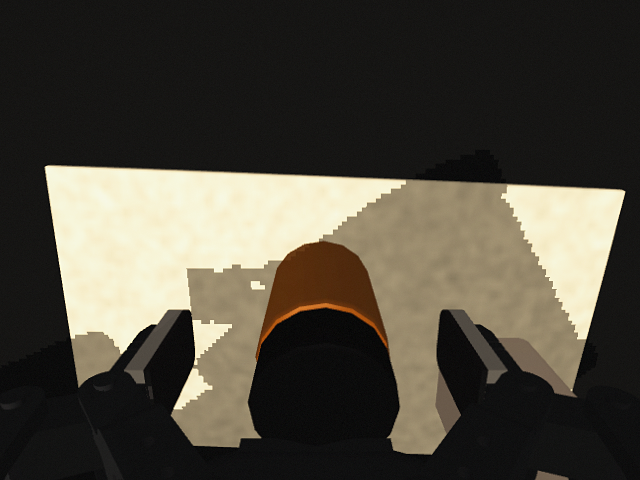

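Request:
{"op": "play_rows", "data": {
  "xyz": [
    [0.15, -0.2, 0.1],
    [0.22, -0.29, 0.15],
    [0.22, -0.29, 0.15],
    [0.22, -0.29, 0.15],
    [0.22, -0.29, 0.15],
    [0.22, -0.29, 0.15],
    [0.22, -0.29, 0.15],
    [0.22, -0.29, 0.15],
    [0.22, -0.29, 0.15]
  ],
  "angular": [
    [0.1, 0, -0.1],
    [0.2, 0, -0.25],
    [0.2, 0, -0.25],
    [0.2, 0, -0.25],
    [0.2, 0, -0.25],
    [0.2, 0, -0.25],
    [0.2, 0, -0.25],
    [0.2, 0, -0.25],
    [0.2, 0, -0.25]
  ],
  "gripper": [1, 1, 1, 0.8, 0.6, 0.5, 0.4, 0.3, 0.3]
}}

```text
t: 44.32
ee_pos: [0.5008, 0.3457, 0.0348]
eef_rot: [-1.57, -0.0, -0.0]
wrist_force: [-1.6, -0.9, 5.1]
grip_width: 0.0408
```

Run:
```python
from h import *
go(500.6,345.6,34,0)
```

```text
t 44.32 pos [500.8 345.7  34.8] yaw -0.0 F [-1.6 -0.9  5.1] w 40.8
shift cm [-0.02  0.08 -0.01] ang [-0.02 -0.    0.  ]
```

Request:
{"op": "play_rows", "data": {
  "xyz": [
    [0, -0.5, 0],
    [0, -1.5, 0],
    [0, -3, 0],
    [0, -5, 0],
    [0, -7.5, 0],
    [0, -10, 0],
    [0, -12.5, 0],
    [0, -15, 0],
    [0, -17, 0],
    [0, -18.5, 0],
    [0, -19.5, 0],
    [0, -20, 0]
  ],
  "angular": [
    [0, 0, 0],
    [0, 0, 0],
    [0, 0, 0],
    [0, 0, 0],
    [0, 0, 0],
    [0, 0, 0],
    [0, 0, 0],
    [0, 0, 0],
    [0, 0, 0],
    [0, 0, 0],
    [0, 0, 0],
    [0, 0, 0]
  ],
  "gripper": [0.3, 0.3, 0.3, 0.3, 0.3, 0.3, 0.3, 0.3, 0.3, 0.3, 0.3, 0.3]
}}

```text
t: 45.32
ee_pos: [0.5012, 0.3458, 0.2368]
eef_rot: [-1.569, -0.002, -0.002]
wrist_force: [0.5, 0.4, -2.2]
grip_width: 0.0411
```

Run:
```python
from h import *
go(521.2,-286.3,235,11.3)
```

```text
t 45.32 pos [501.2 345.8 236.8] yaw -0.0 F [ 0.5  0.4 -2.2] w 41.1
shift cm [  2.01   0.07 -63.21] ang [ -0.09 -11.3    0.13]
```

Request:
{"op": "play_rows", "data": {
  "xyz": [
    [0, 0, -1],
    [0.1, 0, -3],
    [0.2, 0, -6],
    [0.3, 0, -9.5],
    [0.4, 0, -13.5],
    [0.6, 0, -17.5],
    [0.7, 0, -21.5],
    [0.8, 0, -25.5],
    [0.9, 0, -29.5],
    [1.1, 0, -33.5],
    [1.2, 0, -37.5],
    [1.3, 0, -41.5]
  ],
  "angular": [
    [0, 0, 0],
    [0, -1, 0],
    [0, -2, 0],
    [0, -3, 0],
    [0, -4, 0],
    [0, -5, 0],
    [0, -6, 0],
    [0, -7, 0],
    [0, -8, 0],
    [0, -9, 0],
    [0, -10, 0.1],
    [0, -11.3, 0.1]
  ],
  "gripper": [0.3, 0.3, 0.3, 0.3, 0.3, 0.3, 0.3, 0.3, 0.3, 0.3, 0.3, 0.3]
}}

```text
t: 46.32
ee_pos: [0.5126, -0.0714, 0.2351]
eef_rot: [-1.563, -0.154, 0.157]
wrist_force: [1.0, 0.5, -1.1]
grip_width: 0.0413
```

Run:
```python
from h import *
go(521.2,-286.3,36.5,11.3)
```

```text
t 46.32 pos [512.6 -71.4 235.1] yaw 11.34 F [ 1.   0.5 -1.1] w 41.3
shift cm [ -3.36  19.82 -21.28] ang [-0.12  0.04 -0.08]
```

Request:
{"op": "play_rows", "data": {
  "xyz": [
    [-0.6, 0, -4],
    [-1.3, 0, -8],
    [-1.9, 0, -12],
    [-2.5, 0, -15.7],
    [-3, 0, -18.5],
    [-3.3, 0, -20.4],
    [-3.36, 0, -21.2],
    [-3.36, 0, -21.3],
    [-3.36, 1, -21.3],
    [-3.36, 3, -21.3],
    [-3.36, 5.5, -21.3],
    [-3.36, 8, -21.3]
  ],
  "angular": [
    [0, 0, 0],
    [0, 0, 0],
    [-0.1, 0, 0],
    [-0.1, 0, 0],
    [-0.1, 0, 0],
    [-0.1, 0, 0],
    [-0.1, 0, 0],
    [-0.1, 0, 0],
    [-0.1, 0, -0.1],
    [-0.1, 0, -0.1],
    [-0.1, 0, -0.1],
    [-0.1, 0, -0.1]
  ],
  "gripper": [0.3, 0.3, 0.3, 0.3, 0.3, 0.3, 0.3, 0.3, 0.3, 0.3, 0.3, 0.3]
}}

```text
t: 47.32
ee_pos: [0.5212, -0.285, 0.1534]
eef_rot: [-1.565, -0.157, 0.156]
wrist_force: [-0.3, -0.6, -1.6]
grip_width: 0.0409
```

Run:
```python
from h import *
go(521.2,-286.3,36.5,11.3)
```

```text
t 47.32 pos [ 521.2 -285.   153.4] yaw 11.43 F [-0.3 -0.6 -1.6] w 40.9
shift cm [-0.03 11.69 -0.13] ang [-0.03  0.13  0.03]
```

Request:
{"op": "play_rows", "data": {
  "xyz": [
    [0, 2, -0.1],
    [0, 4, -0.13],
    [0, 6, -0.13],
    [0, 7.8, -0.13],
    [0, 9.2, -0.13],
    [0, 10.2, -0.13],
    [0, 10.9, -0.13],
    [0, 11.3, -0.13],
    [0, 11.5, -0.13],
    [0, 11.6, -0.13],
    [0, 11.6, -0.13]
  ],
  "angular": [
    [0, 0.1, 0],
    [0, 0.1, 0],
    [0, 0.1, 0],
    [0, 0.1, 0],
    [0, 0.1, 0],
    [0, 0.1, 0],
    [0, 0.1, 0],
    [0, 0.1, 0],
    [0, 0.1, 0],
    [0, 0.1, 0],
    [0, 0.1, 0]
  ],
  "gripper": [0.3, 0.3, 0.3, 0.3, 0.3, 0.3, 0.3, 0.3, 0.3, 0.3, 0.3]
}}

```text
t: 48.23
ee_pos: [0.5219, -0.2863, 0.0379]
eef_rot: [-1.565, -0.156, 0.154]
wrist_force: [0.2, -0.1, -2.1]
grip_width: 0.0407
```

Run:
```python
from h import *
go(521.2,-286.3,36.5,11.3)
```

```text
t 48.23 pos [ 521.9 -286.3   37.9] yaw 11.34 F [ 0.2 -0.1 -2.1] w 40.7
shift cm [-0.06  0.14  0.01] ang [0.   0.04 0.07]
```

Request:
{"op": "play_rows", "data": {
  "xyz": [
    [-0.06, 0.06, 0],
    [-0.06, 0.1, 0],
    [-0.06, 0.14, 0],
    [-0.06, 0.18, 0],
    [-0.06, 0.22, 0],
    [-0.06, 0.22, 0]
  ],
  "angular": [
    [0, 0, 0],
    [0, 0, 0],
    [0, 0, 0],
    [0, 0, 0],
    [0, 0, 0],
    [0, 0, 0]
  ],
  "gripper": [0.3, 0.3, 0.3, 0.3, 0.3, 0.3]
}}

```text
t: 48.73
ee_pos: [0.5215, -0.2867, 0.0367]
eef_rot: [-1.566, -0.157, 0.154]
wrist_force: [-3.0, 0.1, 7.2]
grip_width: 0.0409
```

Contact. Release, lift.

Request:
{"op": "play_rows", "data": {
  "xyz": [
    [0, 0, 0],
    [0, 0, 0],
    [0, 0, 0],
    [0, 0, 0],
    [0, 0, 0],
    [0, -1, 0],
    [0, -3, 0],
    [0, -6, 0],
    [0, -9.5, 0],
    [0, -13.5, 0],
    [0, -17, 0],
    [0, -20, 0]
  ],
  "angular": [
    [0, 0, 0],
    [0, 0, 0],
    [0, 0, 0],
    [0, 0, 0],
    [0, 0, 0],
    [0, 0, 0],
    [0, 0, 0],
    [0, 0, 0],
    [0, 0, 0],
    [0, 0, 0],
    [0, 0, 0],
    [0, 0, 0]
  ],
  "gripper": [0.6, 0.7, 0.9, 1, 1, 1, 1, 1, 1, 1, 1, 1]
}}

```text
t: 49.73
ee_pos: [0.5214, -0.2868, 0.2403]
eef_rot: [-1.567, -0.158, 0.152]
wrist_force: [0.8, 0.5, -1.0]
grip_width: 0.0853
```

Run:
```python
from h import *
go(575,300,235,0)
```

```text
t 49.73 pos [ 521.4 -286.8  240.3] yaw 11.33 F [ 0.8  0.5 -1. ] w 85.3
shift cm [16.78  0.47 56.48] ang [ 0.1  11.33  0.22]
```

Request:
{"op": "play_rows", "data": {
  "xyz": [
    [0.3, 0, 1.2],
    [1, 0, 3.5],
    [2, 0, 7],
    [3.2, 0, 11],
    [4.4, 0, 15],
    [5.6, 0, 19],
    [6.8, 0, 23],
    [8, 0, 27],
    [9.2, 0, 31],
    [10.4, 0, 35],
    [11.5, 0, 39],
    [12.7, 0, 43]
  ],
  "angular": [
    [0, 0, 0],
    [0, 1, 0],
    [0, 2, 0],
    [0, 3, 0],
    [0, 4, 0],
    [0, 5, 0],
    [0, 6, 0],
    [0, 7, 0],
    [0, 8, 0],
    [0, 9, 0],
    [0, 10, 0],
    [0, 11.3, 0]
  ],
  "gripper": [1, 1, 1, 1, 1, 1, 1, 1, 1, 1, 1, 1]
}}

```text
t: 50.73
ee_pos: [0.5607, 0.1614, 0.2401]
eef_rot: [-1.572, -0.003, -0.003]
wrist_force: [0.9, 0.4, -1.3]
grip_width: 0.0852
```

Run:
```python
from h import *
go(575,300,34,0)
```

```text
t 50.73 pos [560.7 161.4 240.1] yaw -0.0 F [ 0.9  0.4 -1.3] w 85.2
shift cm [ 1.35 20.6  13.89] ang [ 0.08 -0.    0.22]
```

Request:
{"op": "play_rows", "data": {
  "xyz": [
    [0.5, 0, 4],
    [0.9, 0, 8],
    [1.2, 0.5, 11.5],
    [1.35, 1.5, 13.5],
    [1.35, 4, 13.9],
    [1.35, 7, 13.9],
    [1.35, 10, 13.9],
    [1.35, 13, 13.9],
    [1.35, 15.5, 13.9],
    [1.35, 17.5, 13.9],
    [1.35, 18.7, 13.9],
    [1.35, 19, 13.9]
  ],
  "angular": [
    [0, 0, 0.1],
    [0, 0, 0.2],
    [0, 0, 0.2],
    [0, 0, 0.2],
    [0.1, 0, 0.2],
    [0.1, 0, 0.2],
    [0.1, 0, 0.2],
    [0.1, 0, 0.2],
    [0.1, 0, 0.2],
    [0.1, 0, 0.2],
    [0.1, 0, 0.2],
    [0.1, 0, 0.2]
  ],
  "gripper": [1, 1, 1, 1, 1, 1, 1, 1, 1, 1, 1, 1]
}}

```text
t: 51.73
ee_pos: [0.5734, 0.2995, 0.0478]
eef_rot: [-1.572, 0.002, 0.002]
wrist_force: [0.6, -0.2, -0.8]
grip_width: 0.0857
```

Run:
```python
from h import *
go(575,300.1,34,0)
s=observe();im=read_camera("wrist");cv2.imwrite("pics/w20.png",im[:,:,::-1])
```

```text
t 51.73 pos [573.4 299.5  47.8] yaw -0.0 F [ 0.6 -0.2 -0.8] w 85.7
shift cm [0.16 1.38 0.06] ang [ 0.08 -0.   -0.17]
```

View pics/w20.png

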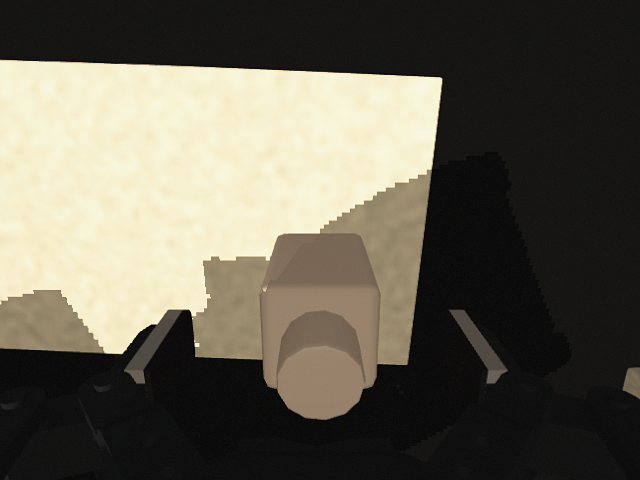

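Request:
{"op": "play_rows", "data": {
  "xyz": [
    [0.1, 0.4, 0.06],
    [0.16, 0.9, 0.06],
    [0.16, 1.3, 0.06],
    [0.16, 1.38, 0.06],
    [0.16, 1.38, 0.06],
    [0.16, 1.38, 0.06],
    [0.16, 1.38, 0.06],
    [0.16, 1.38, 0.06],
    [0.16, 1.38, 0.06],
    [0.16, 1.38, 0.06],
    [0.16, 1.38, 0.06],
    [0.16, 1.38, 0.06]
  ],
  "angular": [
    [0, 0, -0.1],
    [0.1, 0, -0.15],
    [0.1, 0, -0.15],
    [0.1, 0, -0.15],
    [0.1, 0, -0.15],
    [0.1, 0, -0.15],
    [0.1, 0, -0.15],
    [0.1, 0, -0.15],
    [0.1, 0, -0.15],
    [0.1, 0, -0.15],
    [0.1, 0, -0.15],
    [0.1, 0, -0.15]
  ],
  "gripper": [1, 1, 1, 1, 1, 0.8, 0.6, 0.5, 0.4, 0.3, 0.3, 0.3]
}}

```text
t: 52.78
ee_pos: [0.576, 0.3006, 0.0353]
eef_rot: [-1.57, -0.001, -0.001]
wrist_force: [0.3, 0.0, 4.1]
grip_width: 0.0392
```

Run:
```python
from h import *
go(575,300.1,34,0)
```

```text
t 52.78 pos [576.  300.6  35.3] yaw 0.0 F [0.3 0.  4.1] w 39.2
shift cm [-0.1   0.13 -0.05] ang [-0.07  0.    0.09]
```

Request:
{"op": "play_rows", "data": {
  "xyz": [
    [0, -0.5, 0],
    [0, -1.5, 0],
    [0, -3, 0],
    [0, -5, 0],
    [0, -7.5, 0],
    [0, -10, 0],
    [0, -12.5, 0],
    [0, -15, 0],
    [0, -17, 0],
    [0, -18.5, 0],
    [0, -19.5, 0],
    [0, -20, 0]
  ],
  "angular": [
    [0, 0, 0],
    [0, 0, 0],
    [0, 0, 0],
    [0, 0, 0],
    [0, 0, 0],
    [0, 0, 0],
    [0, 0, 0],
    [0, 0, 0],
    [0, 0, 0],
    [0, 0, 0],
    [0, 0, 0],
    [0, 0, 0]
  ],
  "gripper": [0.3, 0.3, 0.3, 0.3, 0.3, 0.3, 0.3, 0.3, 0.3, 0.3, 0.3, 0.3]
}}

```text
t: 53.78
ee_pos: [0.5762, 0.3006, 0.238]
eef_rot: [-1.568, -0.003, -0.004]
wrist_force: [-0.2, 0.4, -1.4]
grip_width: 0.0391
```

Run:
```python
from h import *
go(532.8,-337,235,9.4)
```

```text
t 53.78 pos [576.2 300.6 238. ] yaw -0.0 F [-0.2  0.4 -1.4] w 39.1
shift cm [ -4.34   0.11 -63.76] ang [-0.13 -9.4   0.26]
```

Request:
{"op": "play_rows", "data": {
  "xyz": [
    [0, 0, -1],
    [-0.2, 0, -3],
    [-0.4, 0, -6],
    [-0.7, 0, -9.5],
    [-0.9, 0, -13.5],
    [-1.2, 0, -17.5],
    [-1.5, 0, -21.5],
    [-1.7, 0, -25.5],
    [-2, 0, -29.5],
    [-2.3, 0, -33.5],
    [-2.5, 0, -37.5],
    [-2.8, 0, -41.5]
  ],
  "angular": [
    [0, 0, 0],
    [0, -0.5, 0],
    [0, -1, 0],
    [0, -2, 0],
    [0, -3, 0],
    [0, -4, 0],
    [0, -5, 0],
    [0, -6, 0],
    [0, -7, 0.1],
    [0, -8, 0.1],
    [0, -9, 0.2],
    [-0.1, -9.4, 0.2]
  ],
  "gripper": [0.3, 0.3, 0.3, 0.3, 0.3, 0.3, 0.3, 0.3, 0.3, 0.3, 0.3, 0.3]
}}

```text
t: 54.78
ee_pos: [0.5467, -0.1167, 0.2359]
eef_rot: [-1.566, -0.129, 0.13]
wrist_force: [0.8, -0.5, -0.9]
grip_width: 0.0395
```

Run:
```python
from h import *
go(532.8,-336.5,37,9.4)
```

```text
t 54.78 pos [ 546.7 -116.7  235.9] yaw 9.44 F [ 0.8 -0.5 -0.9] w 39.5
shift cm [ -4.96  19.87 -21.48] ang [-0.06  0.04 -0.03]
```

Request:
{"op": "play_rows", "data": {
  "xyz": [
    [-0.9, 0, -4],
    [-1.8, 0, -8],
    [-2.8, 0, -12],
    [-3.6, 0, -15.7],
    [-4.3, 0, -18.5],
    [-4.8, 0, -20.5],
    [-4.96, 0, -21.4],
    [-4.96, 0, -21.5],
    [-4.96, 1, -21.5],
    [-4.96, 3, -21.5],
    [-4.96, 5.5, -21.5],
    [-4.96, 8, -21.5]
  ],
  "angular": [
    [0, 0, 0],
    [0, 0, 0],
    [0, 0, 0],
    [0, 0, 0],
    [0, 0, 0],
    [0, 0, 0],
    [0, 0, 0],
    [0, 0, 0],
    [0, 0, 0],
    [0, 0, 0],
    [0, 0, 0],
    [0, 0, 0]
  ],
  "gripper": [0.3, 0.3, 0.3, 0.3, 0.3, 0.3, 0.3, 0.3, 0.3, 0.3, 0.3, 0.3]
}}

```text
t: 55.78
ee_pos: [0.5331, -0.3349, 0.1546]
eef_rot: [-1.566, -0.131, 0.131]
wrist_force: [0.9, 0.3, -0.5]
grip_width: 0.0393
```

Run:
```python
from h import *
go(532.8,-336.5,37,9.4)
```

```text
t 55.78 pos [ 533.1 -334.9  154.6] yaw 9.54 F [ 0.9  0.3 -0.5] w 39.3
shift cm [-0.06 11.76 -0.17] ang [-0.07  0.14 -0.01]
```

Request:
{"op": "play_rows", "data": {
  "xyz": [
    [-0.03, 2, -0.1],
    [-0.06, 4, -0.15],
    [-0.06, 6, -0.15],
    [-0.06, 7.8, -0.15],
    [-0.06, 9.2, -0.15],
    [-0.06, 10.2, -0.15],
    [-0.06, 10.9, -0.15],
    [-0.06, 11.3, -0.15],
    [-0.06, 11.5, -0.15],
    [-0.06, 11.6, -0.15],
    [-0.06, 11.6, -0.15]
  ],
  "angular": [
    [0, 0.1, 0],
    [0, 0.1, 0],
    [0, 0.1, 0],
    [0, 0.1, 0],
    [0, 0.1, 0],
    [0, 0.1, 0],
    [0, 0.1, 0],
    [0, 0.1, 0],
    [0, 0.1, 0],
    [0, 0.1, 0],
    [0, 0.1, 0]
  ],
  "gripper": [0.3, 0.3, 0.3, 0.3, 0.3, 0.3, 0.3, 0.3, 0.3, 0.3, 0.3]
}}

```text
t: 56.7
ee_pos: [0.533, -0.3366, 0.0391]
eef_rot: [-1.566, -0.13, 0.129]
wrist_force: [-0.8, -0.3, -0.2]
grip_width: 0.04
```

Run:
```python
from h import *
go(532.8,-336.5,36.7,9.4)
```

```text
t 56.7 pos [ 533.  -336.6   39.1] yaw 9.44 F [-0.8 -0.3 -0.2] w 40.0
shift cm [-0.02  0.24  0.01] ang [-0.03  0.04  0.02]
```

Request:
{"op": "play_rows", "data": {
  "xyz": [
    [0, 0.06, 0],
    [0, 0.12, 0],
    [0, 0.17, 0],
    [0, 0.21, 0],
    [0, 0.25, 0],
    [0, 0.29, 0],
    [0, 0.29, 0]
  ],
  "angular": [
    [0, 0, 0],
    [0, 0, 0],
    [0, 0, 0],
    [0, 0, 0],
    [0, 0, 0],
    [0, 0, 0],
    [0, 0, 0]
  ],
  "gripper": [0.3, 0.3, 0.3, 0.3, 0.3, 0.3, 0.3]
}}

```text
t: 57.28
ee_pos: [0.5332, -0.3368, 0.0372]
eef_rot: [-1.567, -0.13, 0.129]
wrist_force: [-2.7, 0.5, 8.4]
grip_width: 0.0394
```

Contact. Release, lift, back off for a check view.

Request:
{"op": "play_rows", "data": {
  "xyz": [
    [0, 0, 0],
    [0, 0, 0],
    [0, 0, 0],
    [0, 0, 0],
    [0, 0, 0],
    [0, -1, 0],
    [0, -3, 0],
    [0, -6, 0],
    [0, -9.5, 0],
    [0, -13.5, 0],
    [0, -17, 0],
    [0, -20, 0]
  ],
  "angular": [
    [0, 0, 0],
    [0, 0, 0],
    [0, 0, 0],
    [0, 0, 0],
    [0, 0, 0],
    [0, 0, 0],
    [0, 0, 0],
    [0, 0, 0],
    [0, 0, 0],
    [0, 0, 0],
    [0, 0, 0],
    [0, 0, 0]
  ],
  "gripper": [0.6, 0.7, 0.9, 1, 1, 1, 1, 1, 1, 1, 1, 1]
}}

```text
t: 58.28
ee_pos: [0.5334, -0.3371, 0.2409]
eef_rot: [-1.568, -0.132, 0.127]
wrist_force: [0.3, -0.2, 0.0]
grip_width: 0.0858
```

Run:
```python
from h import *
go(541.8,-238,250,11.87)
```

```text
t 58.28 pos [ 533.4 -337.1  240.9] yaw 9.44 F [ 0.3 -0.2  0. ] w 85.8
shift cm [ 2.45 -0.92  9.63] ang [ 0.09 -2.43  0.15]
```

Repeat the initial view pose to compare.

Request:
{"op": "play_rows", "data": {
  "xyz": [
    [0.5, -0.2, 2],
    [1.2, -0.5, 5],
    [2, -0.8, 8],
    [2.4, -0.9, 9.4],
    [2.45, -0.9, 9.6],
    [2.45, -0.9, 9.6],
    [2.45, -0.9, 9.6],
    [2.45, -0.9, 9.6]
  ],
  "angular": [
    [0, -0.5, 0],
    [0, -1.2, 0],
    [0, -2, 0.1],
    [0, -2.4, 0.15],
    [0.1, -2.4, 0.15],
    [0.1, -2.4, 0.15],
    [0.1, -2.4, 0.15],
    [0.1, -2.4, 0.15]
  ],
  "gripper": [1, 1, 1, 1, 1, 1, 1, 1]
}}

```text
t: 58.95
ee_pos: [0.5417, -0.2393, 0.2496]
eef_rot: [-1.565, -0.161, 0.162]
wrist_force: [-0.2, 0.4, 1.1]
grip_width: 0.0857
```

Run:
```python
from h import *
go(541.8,-238,250,11.87)
s=observe();np.save("s21.npy",s,allow_pickle=True)
im=read_camera("wrist");cv2.imwrite("pics/w21.png",cv2.resize(im[120:350,215:415],None,fx=2.6,fy=2.6,interpolation=cv2.INTER_CUBIC)[:,:,::-1])
t=read_camera("top");cv2.imwrite("pics/t21.png",t[:,:,::-1])
```

```text
t 58.95 pos [ 541.7 -239.3  249.6] yaw 11.78 F [-0.2  0.4  1.1] w 85.7
shift cm [ 0.04 -0.04  0.13] ang [ 0.   -0.09 -0.02]
```

View pics/w21.png

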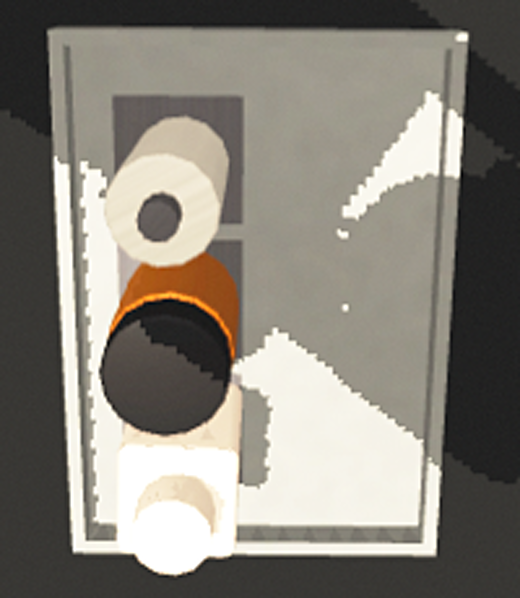

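View pics/t21.png

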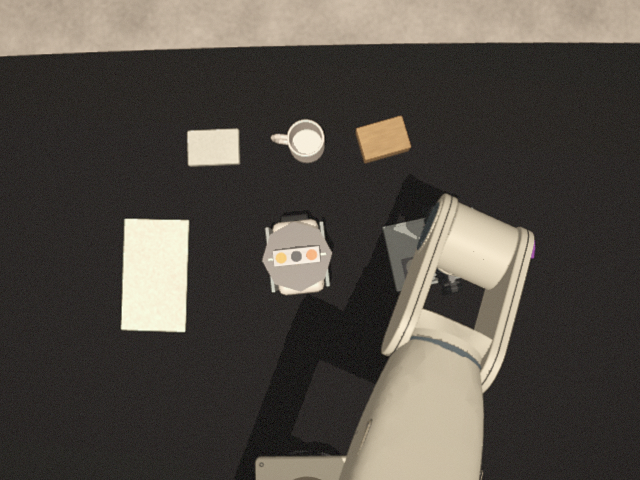

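Run:
```python
from h import *
a=cv2.imread("pics/w1z.png");b=cv2.imread("pics/w21.png")
cv2.imwrite("pics/cmp.png",np.hstack([a[180:598,40:300],b[180:598,40:300]])[:, :])
s1=np.load("s1.npy",allow_pickle=True).item();s2=np.load("s21.npy",allow_pickle=True).item()
W=lambda p,z,s:plane("wrist",np.array(p)/2.6+[215,120]-.3,z,s)[:,:2]*1000
for nm,p1,p2,z in [("tray",[(48,35),(467,38),(436,557),(71,555)],[(49,30),(468,32),(438,556),(74,553)],.02),("can",[(161,214)],[(163.5,210)],.086),("jar",[(160,372)],[(167,370)],.086),("body",[(113,450),(232,452)],[(119,447),(239,449)],.07),("cap",[(168,540)],[(173.5,538)],.092)]:
    print(nm,W(p1,z,s1).mean(0).round(1),W(p2,z,s2).mean(0).round(1))
```

```text
tray [ 549.  -282.4] [ 549.1 -282.6]
can [ 512.1 -237.2] [ 512.5 -237.3]
jar [ 520.5 -285.1] [ 522.2 -285.4]
body [ 529.  -317.5] [ 530.6 -317.4]
cap [ 532.9 -337.2] [ 534.2 -337.5]
```

View pics/cmp.png

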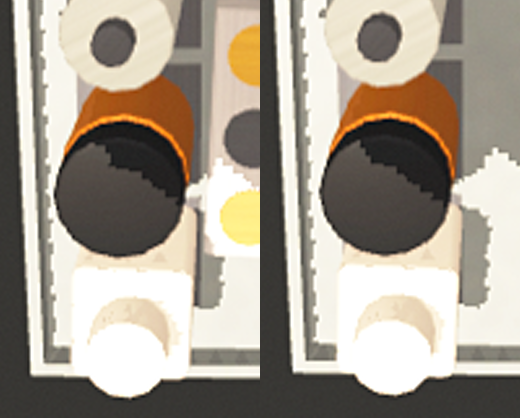

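Run:
```python
from h import *
s=observe();print(s["t"],abs(s["qd"]).max(),s["wrist_force"]);print(job_done())
```

```text
59.05 0.0022555112029078446 [-0.09177771  0.98822362 -0.09749877]
the job is handed in; nothing more can be done
None
```

The job is handed in at 59 s of the 150 s allowed. In the order asked, I stood all three pots on the white sheet, laid the bar on the octagonal plate, then returned each pot to its original place in the tray.

- **Bar:** its centre measured about (538.1, 6.6) mm against the window's (537.2, 6.5) mm, and 5.15° against the line's 5.05°. It lies flat.
- **Pots:** repeating the first wrist view, the canister stands within 0.5 mm of its start and the bottle and jar within about 1.7 mm. All three are upright.
- **Set-downs:** I stopped on light contact each time, and the highest wrist force I read was about 10 N.
- **Bystanders:** in the last top view the mug, carton and notepad look unmoved. I made no contact with the purple and blue look-alikes.
- **A check that disagreed:** one reading put the returned canister about 4 mm off. I put this down to pairing the picture with a later arm pose, and the final comparison did not show it.

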